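Gauge the casting blanks at the jeweller's bench

ROBOT

A 6-joint arm with a two-finger parallel gripper is mounted at the origin on the work surface. World frame = base frame: x ahead of the robot, y to its left, z up, the work surface at z = 0. Lengths are in m, angles in rad, forces in N, time in s.
With the tool pointing down it reaches from about 0.25 to 0.775 m from the base axis. Payload 4 kg.
Tool frame: the origin (TCP) lies at the very end of the fingers, on their centre line; the grasp point (between the pads) lies 19 mm behind it; y points along the fingers, x is the direction in which the jaws open and shut, and the axes are right-handed (so a half turn about y gives the same grasp; the last joint's range is limited). The gripper opens to 94 mm and grips with 3 to 60 N. Pads are 16 mm wide; open, the fingers measure 119 mm over their backs; the gripper's body (75 mm by 177 mm) begins 78 mm behind the grasp point.
Start: joints at [-1.41, 0.087, 1.371, -0, 1.684, -0.103], TCP at [0.143, -0.531, 0.206] pointing down, gripper open.
Joint ranges: [-3.1, 3.1], [-0.76, 2.03], [0.27, 2.55], [-1.08, 4.22], [0.17, 2.65], [-2.57, 2.57]. Speed limits (rad/s): [2.79, 2.79, 3.14, 3.14, 3.14, 3.14].

INTERFACE

Orientations are given as [roll, pitch, yaw] about the fixed x, y, z axes, in that order (R = Rz(yaw) Ry(pitch) Rx(roll)).
In Python, from bench import robot gives the robot as it stands.
- The arm moves only by the shell command python3 -m handwheel 'ROWS' [OPENING]. ROWS is JSON, a list of rows, each an object with "delta_pos": the shift along the tool's x, y, z in mm, a list of three; "yaw": the turn about the tool's y in rad. A call has 1 to 12 rows; each row is the pose to reach, as a shift and turn from the pose commanded when the call began, along the tool's axes at that moment; what a row does not reach only later rows make up. A row lasts 1/10 s, in which the tool goes at most 50 mm and 8.59 degrees, less where a joint would pass 70% of its speed; a pose out of reach is approached as far as the arm can. A call with a gripper value outside its range is refused whole. OPENING is the closure in counts, from 0 (fully open) to 255 (shut), set as the call begins (- or left out, the last holds). The fingers move at their own pace and stop on an object; the grip force is fixed at half the most. Time passes only in rows, so rows that repeat a pose let the fingers close. It gives the time, the measured TCP pose, the force and the opening at its end, in the units of the state.
- robot.get_obs(): the state, without advancing time (a new reading comes with each control period).
- robot.snapshot(name): name is "scene" or "side" or "wrist"; returns a dict with "image" (400x640x3 uint8, red, green, blue), "fx", "fy", "cx", "cy" (pixels), "rvec" (rotation vector, rad) and "tvec" (3), from world to camera coordinates, as OpenCV has them. Camera axes: x right, y down, z forward; pixel columns grow to the right and rows downward; lengths in m; the calibration is good to about 2 mm. A picture is of the moment at which its call begins. There is no depth.
- robot.close_job(): hands the job in, once; it reports no verdict.
The state is a dict: "time": time; "joint_positions": joint angles; "qvel": joint speeds; "joint_torque": joint torques, N m; "tool_pos": TCP position; "ee_rot": TCP orientation; "wrist_force": force on the tool from outside, world axes, zero at the start; "wrist_torque": the same for the moment, N m; "width": finger opening in m.
Only numpy, scipy, OpenCV 4.12 (cv2) and the standard library are available. Lean on these libraries where they do the work, as an engineer would, in place of code of your own. Each camera call takes 0.05 s, during which the arm holds its last target.

TASK

Check the height of every silver blank on the turntable, working from the thinnest to the thickest: lay it flat on the steel plate and lower the bridge gauge astride it, until both legs stand level on the plate and the sprung foot, resting near the middle of the blank, shows a steady reading for a second. Blanks that read under 15 mm end up lying flat in the square wooden tray, the others lying flat in the round steel dish, and the gauge finally stands upright on its cork pad. Never tip the gauge over, and leave the other things on the bench where they are.

Things in the scene. Friction and masses are not known exactly. Their poses are not given: they have to be found in the camera images.
- strip: Bright silver-grey casting blank lying flat on the turntable: the long flat strip, 56 (along its x) x 16 (its y) x 8 mm high, about 75 g. Origin: centre of its underside; z up. May be absent.
- bar: Bright silver-grey casting blank lying flat on the turntable: the bar, 42 (its x) x 19 (its y) x 13 mm high, about 110 g. Origin: centre of its underside; z up. May be absent.
- block: Bright silver-grey casting blank lying flat on the turntable: the square block, 27 x 27 x 18 mm high, about 130 g. Origin: centre of its underside; z up. May be absent.
- slug: Bright silver-grey casting blank lying flat on the turntable: the upright round slug, diameter 34, 23 mm high, about 200 g. Origin: centre of its underside; z up. May be absent.
- turntable: Fixed base of a freely spinning passive turntable. Origin on the bench, under its axis. On it turns a round aluminium platter with a dark rubber top, radius 115 mm whose top is 28 mm above the bench; the blanks start about 62 mm from its axis.
- platter (a joint): Turn of the platter about the vertical (rad, counter-clockwise from above); free, almost no friction, no motor.
- plate: Flat dark steel measuring plate fixed on the bench, 180 (its x) x 170 (its y) x 4 mm. Origin: centre of its underside; z up. 
- gauge: Loose bridge-shaped height gauge, 420 g, starts on its pad. Two legs 78 mm apart along its y (64 clear; brass soles 44 along x, 14 along y), joined by an aluminium crossbar (26 along x, 90 along y) 40 to 52 mm up; above it a black square grip, 22 x 22, 52 to 94 mm up, free on all sides. A sprung foot slides up and down midway between the legs. Origin: at sole level midway between the legs; z up.
- gauge_grip (a point): Centre of the gauge's black grip, 75 mm above the soles.
- gauge_tip (a point): Underside centre of the gauge's sprung round foot (diameter 12 mm).
- gauge_foot (a joint): Reading of the gauge (m): rise of the sprung foot above the soles of the legs, 0 to 0.030. When the gauge stands upright astride a blank on the plate, with the foot on the blank, this is the blank's height. The spring (0.8 N at 0, 2.5 N at 0.030) is weaker than the gauge's weight, so the gauge stands by itself when let go.
- pad: Thin cork pad fixed on the bench, the gauge's place, 85 (its x) x 130 (its y) x 3 mm. Origin: centre of its underside; z up. 
- tray: Square wooden tray fixed on the bench, 130 x 130 mm outside, walls 6 mm thick and 20 mm high, floor 6 mm; for the thin blanks. Origin: centre of its underside; z up. 
- tray_in (a point): Centre of the tray's inner floor.
- dish: Round steel dish fixed on the bench, outer radius 72 mm at the rim (66 at the foot), 18 mm high, wall 3 mm, floor 5 mm; for the thick blanks. Origin: centre of its underside; z up. 
- dish_in (a point): Centre of the dish's inner floor.
- bottle: Bystander: white plastic bottle with a red cap, diameter 52, 120 mm high. Origin: centre of its underside; z up. 
- pliers: Bystander: pliers with yellow grips, about 115 x 55 x 12 mm, lying flat. Origin at the pivot, at bench level.
- woodknob: Bystander: small turned pale wooden knob, diameter 48, 44 mm high. Origin: centre of its underside; z up. 
- file: Bystander: hand tool with a wooden handle, 200 mm long, lying at the far edge.
- loupe: Bystander: black eye loupe, diameter 28, 26 mm high. Origin: centre of its underside; z up. 
- clamp: Bystander: wooden ring clamp with a brass collar, 120 x 26 x 22 mm, lying at the right. Origin: centre of its underside; z up. 
There are look-alikes about, which are no part of the job. Several things have the shape of the plate; the one meant has the colours described above.

How it is judged:
By the outcome, as a careful person would: the job done as asked, in the order asked, and still so for the second after the job is handed in, with the robot touching nothing.
Of strip, bar, block, slug only 2 to 3 are there at a start; the rules pass over those that are not, and their reading is None.
At some moment in a run one of strip, bar, block, slug may be knocked a few centimetres aside while the robot is not near it.
It also fails if it takes over 210 s, if anything falls off the work surface, if the arm or the gripper's body presses on something with over 40 N, if the wrist force passes 120 N, or if a joint passes its speed limit or range.

## Working session

There is one attempt and no reset: what is moved stays moved. The work goes in short steps, Python scripts to look and compute and a shell command to move; the robot and the scene stay as the last step left them, time stands still between calls to the robot, and variables do not carry over. Pictures are saved under pics/ and viewed, and the job is handed in when it is done.

```bash
ls -la; mkdir -p pics
cat > h.py <<'E'
import numpy as np, cv2
from bench import robot
def cam(n):
    s=robot.snapshot(n); s['image']=np.array(s['image']); return s
def save(img,name): cv2.imwrite('pics/'+name, cv2.cvtColor(img,cv2.COLOR_RGB2BGR))
def K(s): return np.array([[s['fx'],0,s['cx']],[0,s['fy'],s['cy']],[0,0,1.]])
def ray(s,u,v,z):
    R=cv2.Rodrigues(np.array(s['rvec'],float))[0]; t=np.array(s['tvec'],float).ravel()
    c=-R.T@t; d=R.T@np.linalg.inv(K(s))@np.array([u,v,1.])
    return c+d*(z-c[2])/d[2]
def proj(s,p):
    q=cv2.projectPoints(np.array([p],float),np.array(s['rvec'],float),np.array(s['tvec'],float),K(s),None)[0]
    return q.ravel()
E
python3 - <<'E'
from h import *
o=robot.get_obs(); print(o)
for n in ('scene','side','wrist'):
    s=cam(n); save(s['image'],n+'0.png'); print(n,s['fx'],s['rvec'],s['tvec'])
E
```

```text
total 12
drwxr-xr-x  3 agent agent 4096 Dec  6 23:18 .
drwxr-xr-x 23 root  root  4096 Dec  6 23:18 ..
drwxr-xr-x  2 agent agent 4096 Dec  6 23:18 pics
{'time': 0.0, 'joint_positions': array([-1.41010933e+00,  8.79470511e-02,  1.37220737e+00, -1.58579081e-05,
        1.68360405e+00, -1.03055752e-01]), 'qvel': array([ 0.00130041, -0.00052913, -0.00016799,  0.00019278, -0.00105868,
        0.0001514 ]), 'joint_torque': array([ 2.15772452e-03, -3.40171766e+01, -3.02423501e+01,  7.21268984e-02,
        3.30118812e-02, -1.76245230e-04]), 'tool_pos': array([ 0.14330995, -0.53044512,  0.20433231]), 'ee_rot': array([-1.5705892 ,  0.00215595, -1.30705513]), 'wrist_force': array([ 0.22225776,  0.88249043, -0.39396796]), 'wrist_torque': array([ 0.01386927,  0.01011323, -0.02165449]), 'width': 0.09411821131311043}
scene 476.8663042145147 [ 1.92110156  1.53742783 -0.63837461] [-0.11458103 -0.29024371  1.86567117]
side 364.05663902727156 [ 0.60265272 -2.49203562  1.41833481] [0.44579268 0.19193401 0.73210392]
wrist 315.0514177951494 [-2.30660278  1.76504398  0.25727378] [-0.54793903 -0.02954684  0.39340209]
```

View pics/scene0.png

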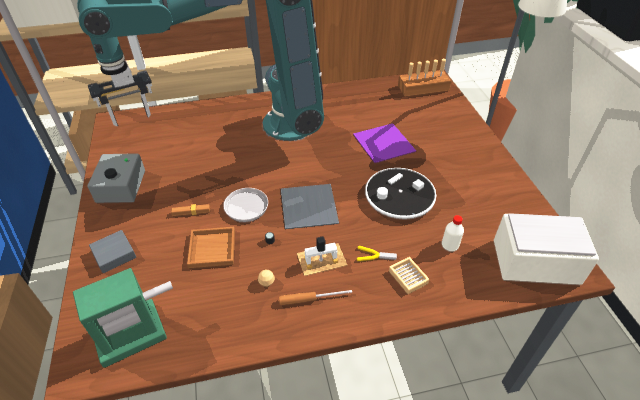

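View pics/side0.png

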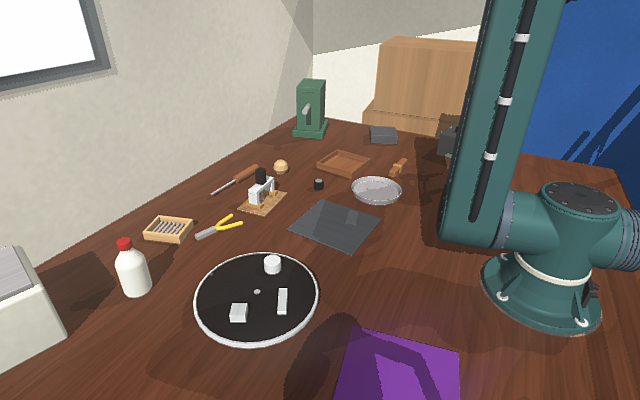

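View pics/wrist0.png

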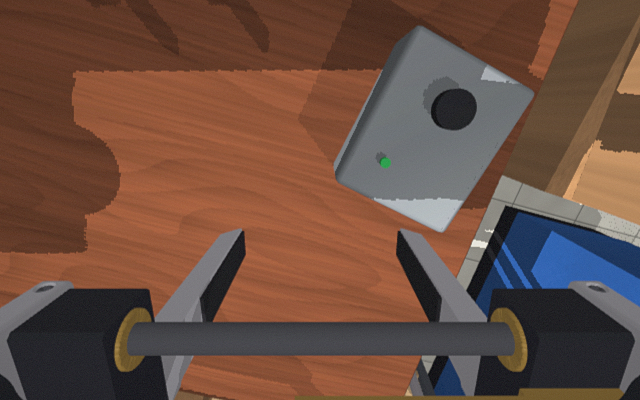

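Run:
```python
from h import *
s=cam('scene'); d=cam('side')
a=s['image'][120:310,170:490]; save(cv2.resize(a,None,fx=2.5,fy=2.5,interpolation=cv2.INTER_CUBIC),'c1.png')
a=d['image'][140:360,180:420]; save(cv2.resize(a,None,fx=2.7,fy=2.7,interpolation=cv2.INTER_CUBIC),'c2.png')
a=s['image'][165:220,355:445]; save(cv2.resize(a,None,fx=8,fy=8,interpolation=cv2.INTER_CUBIC),'c3.png')
```

```text
(no output)
```

View pics/c1.png

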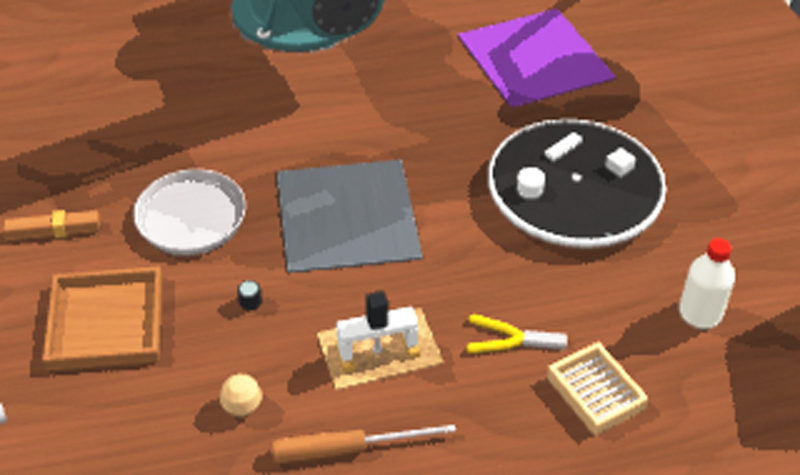

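View pics/c2.png

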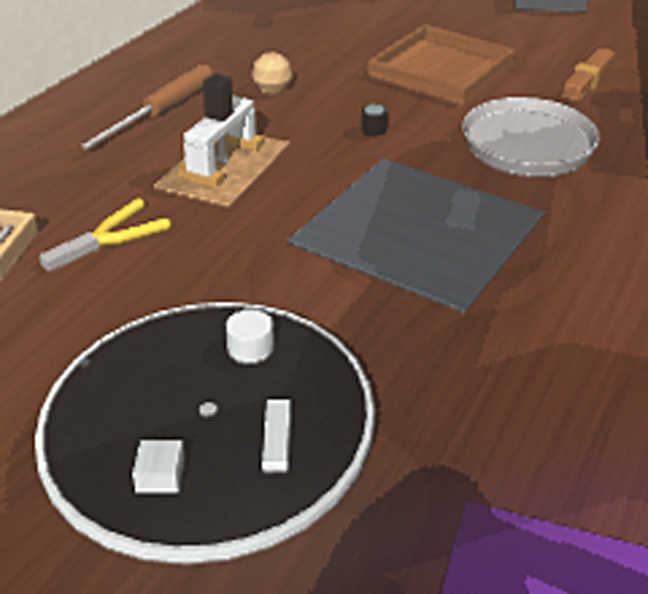

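View pics/c3.png

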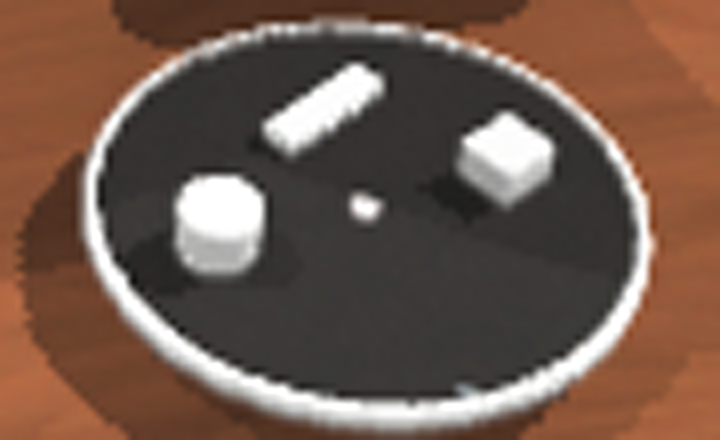

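Candidates: on the turntable the strip (scene 397,179), block (418,185) and slug (382,193). Look-alikes for the plate are the purple sheet (385,142) and the grey box (112,250); the steel plate is at (309,205). The off-duty tray of pins (408,275) resembles the wooden tray (212,247). Crops agree with the descriptions. Next I'll measure.

```bash
cat > m.py <<'E'
from h import *
def world(s,cnt,z): return np.array([ray(s,*p,z)[:2] for p in cnt.reshape(-1,2).astype(float)],np.float32)
def blanks(s,roi,thr=150,zs=None):
    x0,y0,x1,y1=roi; im=s['image'][y0:y1,x0:x1].astype(int)
    m=((im.min(2)>thr)).astype(np.uint8)
    n,l,st,c=cv2.connectedComponentsWithStats(m)
    return [(st[i],(l==i).astype(np.uint8),c[i]+[x0,y0]) for i in range(1,n) if st[i][4]>20]
E
python3 - <<'E'
from m import *
s=cam('scene'); d=cam('side')
def f(name,s,pts,z):
    print(name,[np.round(ray(s,u,v,z)*1000,1)[:2].tolist() for u,v in pts])
# c1 scale 2.5 offset 170,120
g=lambda L:[(170+a/2.5,120+b/2.5) for a,b in L]
f('plate',s,g([(277,171),(402,160),(422,258),(289,271)]),.004)
g2=lambda L:[(180+a/2.7,140+b/2.7) for a,b in L]
f('plate side',d,g2([(386,160),(543,213),(464,311),(289,241)]),.004)
f('tray',s,g([(50,271),(160,267),(160,360),(44,370)]),.02)
f('pad',s,g([(319,340),(425,310),(442,360),(335,386)]),.003)
f('pad side',d,g2([(154,186),(225,204),(289,144)]),.003)
f('dish rim LRTB',s,g([(134,212),(246,208),(190,169),(190,254)]),.018)
f('tt LRTB',s,g([(488,183),(666,184),(577,120)]),.028)
f('tt hub',s,g([(577,178)]),.030); f('tt hub side',d,g2([(208,409)]),.03)
f('bottle',d,g2([]),0); f('grip',s,g([(377,296)]),.094);f('grip side',d,g2([(217,80)]),.094)
f('woodknob',s,g([(241,395)]),.022); f('loupe',s,g([(250,288)]),.026)
f('knob',s,[(267,278)],.02)
f('pliers',s,g([(468,319),(468,349),(567,340),(522,335)]),.006)
f('file',s,g([(273,450),(456,429)]),.01)
f('clamp',s,g([(5,226),(98,220)]),.02)
f('bottle cap',s,g([(719,247)]),.12)
for n,s,roi in(('scene',s,(360,168,438,212)),('side',d,(198,258,312,345))):
    for z in (.036,.041,.046,.051):
      for st,m,c in blanks(s,roi):
        cn=max(cv2.findContours(m,cv2.RETR_EXTERNAL,cv2.CHAIN_APPROX_NONE)[0],key=len)+np.array(roi[:2])
        w=world(s,cn,z); (cx,cy),(a,b),an=cv2.minAreaRect(w*1000)
        print(n,z,st,np.round(c,1),'w',round(cx,1),round(cy,1),round(a,1),round(b,1),round(an,1))
E
```

```text
plate [[357.1, -91.7], [373.7, 77.2], [552.0, 59.9], [536.4, -106.2]]
plate side [[528.1, -103.7], [355.6, -88.0], [369.3, 79.2], [545.0, 63.3]]
tray [[485.5, -393.0], [508.8, -261.0], [650.5, -274.4], [635.5, -404.4]]
pad [[649.4, -89.9], [633.0, 43.1], [709.5, 43.8], [718.0, -84.4]]
pad side [[707.7, 46.2], [629.4, 39.7], [632.6, -85.6]]
dish rim LRTB [[405.5, -284.7], [430.3, -143.3], [342.1, -205.6], [493.8, -222.7]]
tt LRTB [[465.1, 169.9], [518.2, 394.6], [374.2, 323.9]]
tt hub [[483.9, 284.9]]
tt hub side [[477.4, 286.6]]
bottle []
grip [[673.0, -25.0]]
grip side [[676.8, -26.6]]
woodknob [[720.3, -190.9]]
loupe [[571.8, -158.5]]
knob [[719.2, -189.3]]
pliers [[660.1, 88.9], [703.0, 76.8], [716.0, 193.5], [697.3, 144.3]]
file [[790.6, -167.1], [808.4, 33.0]]
clamp [[395.9, -446.4], [411.5, -330.5]]
bottle cap [[709.6, 362.7]]
scene 0.036 [  6   0  29  44 121] [374.2 191.9] w 453.3 214.4 77.3 211.4 62.5
scene 0.036 [28  5 15 11 74] [395.  177.8] w 424.7 284.8 18.9 60.2 28.5
scene 0.036 [57  4 20 40 91] [429.8 195. ] w 507.7 366.4 51.4 180.8 74.1
scene 0.036 [53 11 11 11 87] [41
[... 2593 characters left out ...]
.9] w 417.6 296.8 15.3 60.1 30.6
side 0.046 [ 31  45  18  19 297] [237.7 312.1] w 469.5 352.0 28.8 38.4 27.6
side 0.046 [  0  52 114  35 599] [254.4 334.9] w 425.6 367.8 187.7 61.7 32.0
side 0.051 [ 0  0 36 32 76] [211.1 272.6] w 566.6 298.3 96.0 14.7 88.0
side 0.051 [ 66   0  17  16 242] [271.7 265. ] w 479.2 233.4 32.3 42.7 27.8
side 0.051 [91  0 23 18 36] [301.  264.6] w 427.7 206.1 8.6 64.8 69.8
side 0.051 [56 31  6  5 23] [256.5 290.9] w 466.2 302.3 8.8 9.7 34.9
side 0.051 [ 79  30  10  27 227] [281.8 300.9] w 415.1 300.7 15.2 59.5 30.6
side 0.051 [ 31  45  18  19 297] [237.7 312.1] w 466.5 355.3 28.5 38.0 27.6
side 0.051 [  0  52 114  35 599] [254.4 334.9] w 423.0 370.9 185.7 61.1 32.0
```

```bash
cat > plan.py <<'E'
import sys
from h import *
from scipy.spatial.transform import Rotation as R
def plan(x,y,z,yawdeg=None):
    o=robot.get_obs(); M=R.from_euler('xyz',o['ee_rot']).as_matrix(); p=o['tool_pos']*1000
    d=M.T@(np.array([x,y,z])-p); yaw=np.degrees(o['ee_rot'][2])
    dy=0
    if yawdeg is not None:
        dy=(yawdeg-yaw+180)%360-180
    print('t',round(o['time'],2),'now',np.round(p,1),'yaw',round(yaw,1),'j1,j6',np.round(np.degrees(o['joint_positions'][[0,5]]),0),'tilt',np.round(M[2],3),'F',np.round(o['wrist_force'],1),'w',round(o['width']*1000,1))
    print('delta',np.round(d,1),'turn',round(-np.radians(dy),4),'dist',round(np.linalg.norm(d)),'rows>=',round(max(np.linalg.norm(d)/50,abs(dy)/8.59),1), 'target j6',round(np.degrees(np.arctan2(y,x))-(yaw+dy)))
if __name__=='__main__':
    a=[float(v) for v in sys.argv[1:]]
    if len(a)==3 or len(a)==4: plan(*a)
E
python3 - <<'E'
from h import *
s=cam('wrist'); Rm=cv2.Rodrigues(np.array(s['rvec'],float))[0]; c=-Rm.T@np.array(s['tvec']); print('cam',c,'fwd',Rm[2])
E
python3 plan.py 400 50 230 29
```

```text
cam [ 0.2232449  -0.50828277  0.38523126] fwd [-0.27309629 -0.07306784 -0.95920775]
t 0.4 now [ 143.4 -530.9  205.3] yaw -74.9 j1,j6 [-81.  -6.] tilt [-0. -1.  0.] F [ 0.4 -0.5 -0.2] w 94.0
delta [-493.9  -24.5  399.2] turn -1.8131 dist 636 rows>= 12.7 target j6 -22
```

```bash
python3 -m handwheel '[{"delta_pos":[-120,-20,100],"yaw":-0.4},{"delta_pos":[-240,-25,200],"yaw":-0.8},{"delta_pos":[-360,-25,300],"yaw":-1.2},{"delta_pos":[-494,-25,399],"yaw":-1.813},{"delta_pos":[-494,-25,399],"yaw":-1.813},{"delta_pos":[-494,-25,399],"yaw":-1.813},{"delta_pos":[-494,-25,399],"yaw":-1.813},{"delta_pos":[-494,-25,399],"yaw":-1.813},{"delta_pos":[-494,-25,399],"yaw":-1.813},{"delta_pos":[-494,-25,399],"yaw":-1.813},{"delta_pos":[-494,-25,399],"yaw":-1.813},{"delta_pos":[-494,-25,399],"yaw":-1.813}]' 146; python3 plan.py 428 278 230 29
```

```text
time: 1.6
tool_pos: [0.3859, 0.0193, 0.2301]
ee_rot: [-1.572, -0.001, 0.499]
wrist_force: [0.7, -0.7, -0.2]
width: 0.0403
t 1.6 now [385.9  19.3 230.1] yaw 28.6 j1,j6 [ -6. -34.] tilt [ 0.001 -1.    -0.001] F [ 0.7 -0.7 -0.2] w 40.3
delta [160.9   0.  206.9] turn -0.0067 dist 262 rows>= 5.2 target j6 4
```

```bash
python3 -m handwheel '[{"delta_pos":[145,0,175]},{"delta_pos":[145,0,175]},{"delta_pos":[145,0,175]},{"delta_pos":[145,0,175]},{"delta_pos":[145,0,175]},{"delta_pos":[145,0,175]},{"delta_pos":[145,0,175]},{"delta_pos":[145,0,175]}]' ; python3 plan.py 428 278 230 29
python3 - <<'E'
from h import *
s=cam('wrist'); save(s['image'],'w1.png'); np.save('w1.npy',s,allow_pickle=True)
E
```

```text
t 1.6 now [385.9  19.3 230.1] yaw 28.6 j1,j6 [ -6. -34.] tilt [ 0.001 -1.    -0.001] F [ 0.7 -0.7 -0.2] w 40.3
delta [160.9   0.  206.9] turn -0.0067 dist 262 rows>= 5.2 target j6 4invalid input at $[0]: expected keys delta_pos, yaw
```

View pics/w1.png

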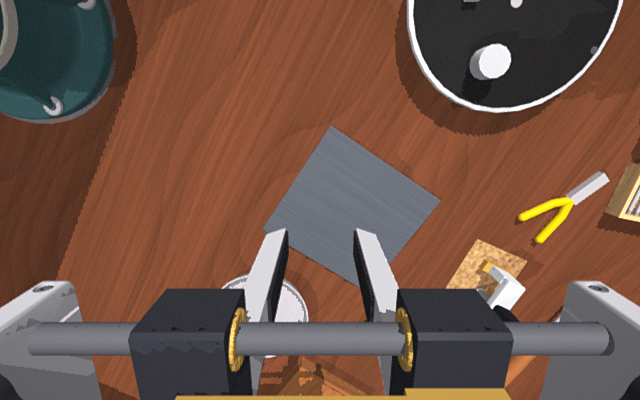

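The wrist view shows the plate (corners 332,126 / 440,201 / 264,231), the slug at (490,61) and the pad at the right (485,270).

```bash
python3 - <<'E'
from h import *
s=np.load('w1.npy',allow_pickle=True).item()
for u,v in[(332,126),(440,201),(264,231)]: print(ray(s,u,v,.004))
E
python3 -m handwheel '[{"delta_pos":[145,0,175],"yaw":0},{"delta_pos":[145,0,175],"yaw":0},{"delta_pos":[145,0,175],"yaw":0},{"delta_pos":[145,0,175],"yaw":0},{"delta_pos":[145,0,175],"yaw":0},{"delta_pos":[145,0,175],"yaw":0},{"delta_pos":[145,0,175],"yaw":0},{"delta_pos":[145,0,175],"yaw":0}]' ; python3 plan.py 428 278 230 29
python3 - <<'E'
from h import *
s=cam('wrist'); save(s['image'],'w2.png'); np.save('w2.npy',s,allow_pickle=True)
E
```

```text
[0.37269408 0.07590456 0.004     ]
[0.54912806 0.05931866 0.004     ]
[ 0.35948462 -0.09384612  0.004     ]
time: 2.45
tool_pos: [0.4304, 0.2387, 0.2296]
ee_rot: [-1.571, 0.0, 0.491]
wrist_force: [0.2, 0.0, 0.0]
width: 0.0401
t 2.45 now [430.4 238.7 229.6] yaw 28.2 j1,j6 [22. -6.] tilt [-0.    -1.    -0.001] F [0.2 0.  0. ] w 40.1
delta [16.4 -0.4 35.8] turn -0.0147 dist 39 rows>= 0.8 target j6 4
```

View pics/w2.png

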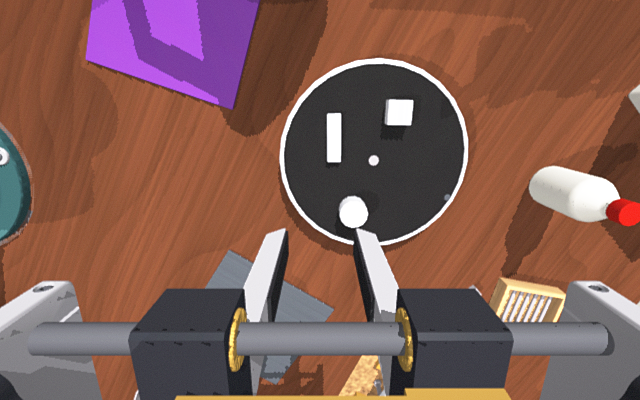

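```bash
cat > wb.py <<'E'
from m import *
def wrist_blanks(s,zt,box,thr=170,amin=150):
    # zt: top height used for ray
    x0,y0,x1,y1=box; im=s['image'][y0:y1,x0:x1].astype(int)
    m=((im.min(2)>thr)&(im.max(2)-im.min(2)<30)).astype(np.uint8)
    n,l,st,c=cv2.connectedComponentsWithStats(m)
    for i in range(1,n):
        if st[i][4]<amin: continue
        cn=max(cv2.findContours((l==i).astype(np.uint8),cv2.RETR_EXTERNAL,cv2.CHAIN_APPROX_NONE)[0],key=len)+np.array([x0,y0])
        for z in zt:
            w=world(s,cn,z)*1000; (cx,cy),(a,b),an=cv2.minAreaRect(w)
            if a>b: a,b,an=b,a,an-90
            print('px',np.round(c[i]+[x0,y0]),'z',z,'c',round(cx,1),round(cy,1),'short',round(a,1),'@%.1f'%(((an+90)%180)-90),'long',round(b,1))
E
python3 - <<'E'
from wb import *
s=np.load('w2.npy',allow_pickle=True).item()
print(ray(s,373,160,.03))
wrist_blanks(s,[.036,.046,.051],(300,85,430,235))
E
```

```text
[0.47896115 0.28466039 0.03      ]
px [399. 112.] z 0.036 c 475.5 347.4 short 27.7 @-61.8 long 28.5
px [399. 112.] z 0.046 c 473.3 346.5 short 26.9 @-61.8 long 27.8
px [399. 112.] z 0.051 c 472.2 346.0 short 26.6 @-61.8 long 27.4
px [334. 137.] z 0.036 c 423.3 286.2 short 15.6 @28.5 long 55.7
px [334. 137.] z 0.046 c 422.4 286.9 short 15.1 @28.5 long 54.2
px [334. 137.] z 0.051 c 422.0 287.2 short 14.9 @28.5 long 53.4
px [353. 212.] z 0.036 c 489.7 217.4 short 34.0 @29.2 long 41.3
px [353. 212.] z 0.046 c 487.0 220.0 short 33.1 @29.2 long 40.2
px [353. 212.] z 0.051 c 485.7 221.2 short 32.6 @29.2 long 39.6
```

```bash
python3 plan.py 423.3 286.2 60 28.5
python3 plan.py 423.3 286.2 30.5 28.5
```

```text
t 2.5 now [430.5 238.6 229.7] yaw 28.1 j1,j6 [22. -6.] tilt [ 0.    -1.    -0.001] F [ 0.5 -0.3  0.6] w 40.5
delta [ 16.1 169.7  45.4] turn -0.0064 dist 176 rows>= 3.5 target j6 6
t 2.5 now [430.5 238.6 229.7] yaw 28.1 j1,j6 [22. -6.] tilt [ 0.    -1.    -0.001] F [ 0.5 -0.3  0.6] w 40.5
delta [ 16.1 199.2  45.5] turn -0.0064 dist 205 rows>= 4.1 target j6 6
```

```bash
python3 -m handwheel '[{"delta_pos":[10,40,25],"yaw":-0.006},{"delta_pos":[16,85,45],"yaw":-0.006},{"delta_pos":[16,130,45.4],"yaw":-0.006},{"delta_pos":[16,165,45.4],"yaw":-0.006},{"delta_pos":[16,169,45.4],"yaw":-0.006},{"delta_pos":[16,169,45.4],"yaw":-0.006},{"delta_pos":[16,169,45.4],"yaw":-0.006}]' 146; python3 plan.py 423.3 286.2 30.5 28.5
python3 - <<'E'
from h import *
s=cam('wrist'); save(s['image'],'w3.png')
E
```

```text
time: 3.2
tool_pos: [0.4249, 0.2878, 0.0633]
ee_rot: [-1.571, -0.005, 0.498]
wrist_force: [1.2, -0.1, 0.4]
width: 0.0404
t 3.2 now [424.9 287.8  63.3] yaw 28.5 j1,j6 [28. -1.] tilt [ 0.005 -1.    -0.   ] F [ 1.2 -0.1  0.4] w 40.4
delta [-2.3 32.8 -0.6] turn 0.0003 dist 33 rows>= 0.7 target j6 6
```

View pics/w3.png

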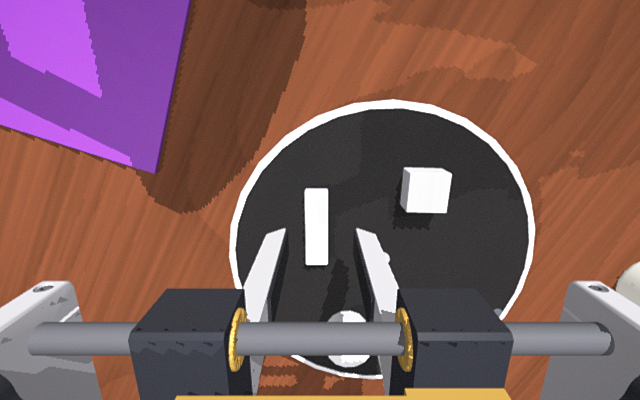

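```bash
python3 -m handwheel '[{"delta_pos":[-2,15,-0.5],"yaw":0},{"delta_pos":[-2,28,-0.5],"yaw":0},{"delta_pos":[-2,32,-0.5],"yaw":0},{"delta_pos":[-2,32,-0.5],"yaw":0},{"delta_pos":[-2,32,-0.5],"yaw":0}]' 146; python3 plan.py 423.3 286.2 30.5 28.5
python3 - <<'E'
from h import *
s=cam('wrist'); save(s['image'],'w4.png')
E
```

```text
time: 3.75
tool_pos: [0.422, 0.2863, 0.029]
ee_rot: [-1.571, -0.001, 0.499]
wrist_force: [0.5, 0.8, 0.4]
width: 0.0402
t 3.75 now [422.  286.3  29. ] yaw 28.6 j1,j6 [28. -1.] tilt [ 0.001 -1.    -0.   ] F [0.5 0.8 0.4] w 40.2
delta [ 1.1 -1.4 -0.8] turn 0.0016 dist 2 rows>= 0.0 target j6 6
```

View pics/w4.png

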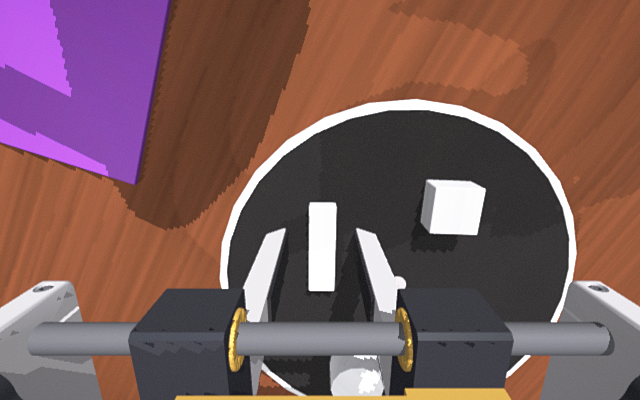

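```bash
python3 -m handwheel '[{"delta_pos":[0,-1.5,0],"yaw":0},{"delta_pos":[0,-1.5,0],"yaw":0},{"delta_pos":[0,-1.5,0],"yaw":0},{"delta_pos":[0,-1.5,0],"yaw":0},{"delta_pos":[0,-1.5,0],"yaw":0},{"delta_pos":[0,-1.5,0],"yaw":0},{"delta_pos":[0,-1.5,0],"yaw":0}]' 255; python3 plan.py 454 -17 100 -5.4
```

```text
time: 4.5
tool_pos: [0.4217, 0.2862, 0.0302]
ee_rot: [-1.571, -0.0, 0.499]
wrist_force: [-0.1, 0.5, 1.2]
width: 0.0158
t 4.5 now [421.7 286.2  30.2] yaw 28.6 j1,j6 [28. -1.] tilt [ 0. -1. -0.] F [-0.1  0.5  1.2] w 15.8
delta [-116.7  -69.9 -281.7] turn 0.5932 dist 313 rows>= 6.3 target j6 3
```

```bash
python3 -m handwheel '[{"delta_pos":[0,-20,0],"yaw":0},{"delta_pos":[0,-45,0],"yaw":0},{"delta_pos":[0,-70,-20],"yaw":0},{"delta_pos":[-20,-70,-60],"yaw":-0.14},{"delta_pos":[-40,-70,-100],"yaw":-0.28},{"delta_pos":[-60,-70,-140],"yaw":-0.42},{"delta_pos":[-75,-70,-180],"yaw":-0.56},{"delta_pos":[-95,-70,-220],"yaw":-0.7},{"delta_pos":[-110,-70,-255],"yaw":-0.84},{"delta_pos":[-116.7,-70,-277],"yaw":-0.95},{"delta_pos":[-116.7,-70,-281.7],"yaw":-0.985},{"delta_pos":[-116.7,-70,-281.7],"yaw":-0.985}]' 255; python3 plan.py 454 -17 20 84.6;  python3 plan.py 454 -17 6.5 84.6
python3 - <<'E'
from h import *
s=cam('wrist'); save(s['image'],'w5.png'); s=cam('scene'); save(s['image'],'s5.png')
E
```

```text
time: 5.7
tool_pos: [0.4535, -0.0181, 0.0995]
ee_rot: [-1.57, -0.0, 1.481]
wrist_force: [0.1, 0.3, -1.0]
width: 0.0158
t 5.7 now [453.5 -18.1  99.5] yaw 84.9 j1,j6 [ -9. -94.] tilt [ 0.    -1.     0.001] F [ 0.1  0.3 -1. ] w 15.8
delta [ 1.2 79.5 -0.5] turn 0.0047 dist 80 rows>= 1.6 target j6 -87
t 5.7 now [453.5 -18.1  99.5] yaw 84.9 j1,j6 [ -9. -94.] tilt [ 0.    -1.     0.001] F [ 0.1  0.3 -1. ] w 15.8
delta [ 1.2 93.  -0.5] turn 0.0047 dist 93 rows>= 1.9 target j6 -87
```

View pics/w5.png

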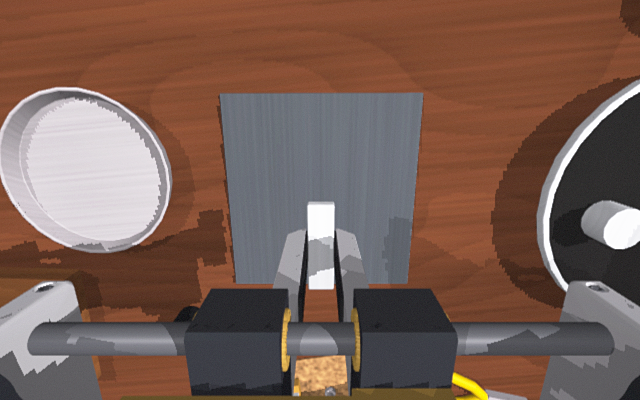

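View pics/s5.png

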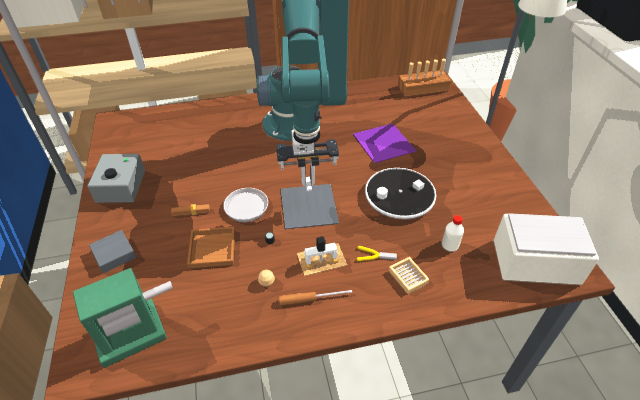

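Strip held level over the plate (wrist 321,245). Lower it.

```bash
python3 -m handwheel '[{"delta_pos":[1,35,-0.5],"yaw":0},{"delta_pos":[1,65,-0.5],"yaw":0},{"delta_pos":[1,82,-0.5],"yaw":0},{"delta_pos":[1,88,-0.5],"yaw":0},{"delta_pos":[1,91,-0.5],"yaw":0},{"delta_pos":[1,92.5,-0.5],"yaw":0},{"delta_pos":[1,92.5,-0.5],"yaw":0}]' 255; python3 plan.py 454 -17 6.5 84.6
```

```text
time: 6.5
tool_pos: [0.4553, -0.0161, 0.0085]
ee_rot: [-1.573, 0.0, 1.484]
wrist_force: [-0.2, 0.8, -1.4]
width: 0.0155
t 6.5 now [455.3 -16.1   8.5] yaw 85.0 j1,j6 [ -9. -94.] tilt [-0.    -1.    -0.002] F [-0.2  0.8 -1.4] w 15.5
delta [-1.   2.   1.2] turn 0.0077 dist 3 rows>= 0.1 target j6 -87
```

```bash
python3 -m handwheel '[{"delta_pos":[0,1,0],"yaw":0},{"delta_pos":[0,1.5,0],"yaw":0},{"delta_pos":[0,1.5,0],"yaw":0}]' 255; python3 plan.py 454 -17 6.5 84.6
```

```text
time: 6.8
tool_pos: [0.4547, -0.0162, 0.0063]
ee_rot: [-1.572, 0.0, 1.484]
wrist_force: [-0.7, 0.4, 0.1]
width: 0.0153
t 6.8 now [454.7 -16.2   6.3] yaw 85.0 j1,j6 [ -9. -94.] tilt [-0.    -1.    -0.001] F [-0.7  0.4  0.1] w 15.3
delta [-0.8 -0.2  0.6] turn 0.0073 dist 1 rows>= 0.0 target j6 -87
```

```bash
python3 -m handwheel '[{"delta_pos":[0,0,0],"yaw":0},{"delta_pos":[0,0,0],"yaw":0},{"delta_pos":[0,0,0],"yaw":0},{"delta_pos":[0,-30,0],"yaw":0},{"delta_pos":[0,-80,0],"yaw":0},{"delta_pos":[0,-130,0],"yaw":0},{"delta_pos":[0,-180,0],"yaw":0},{"delta_pos":[0,-200,0],"yaw":0},{"delta_pos":[0,-200,0],"yaw":0}]' 146; python3 plan.py 650 -140 220 0
python3 - <<'E'
from wb import *
s=cam('wrist'); save(s['image'],'w6.png'); wrist_blanks(s,[.012],(250,90,400,320))
E
```

```text
time: 7.7
tool_pos: [0.4567, -0.0165, 0.2106]
ee_rot: [-1.58, 0.001, 1.484]
wrist_force: [-0.1, 0.8, 0.1]
width: 0.04
t 7.7 now [456.7 -16.5 210.6] yaw 85.0 j1,j6 [ -9. -94.] tilt [-0.001 -1.    -0.009] F [-0.1  0.8  0.1] w 40.0
delta [-106.3   -7.5 -203.4] turn 1.484 dist 230 rows>= 9.9 target j6 -12
px [321. 171.] z 0.012 c 455.9 -15.1 short 15.8 @85.4 long 55.1
```

View pics/w6.png

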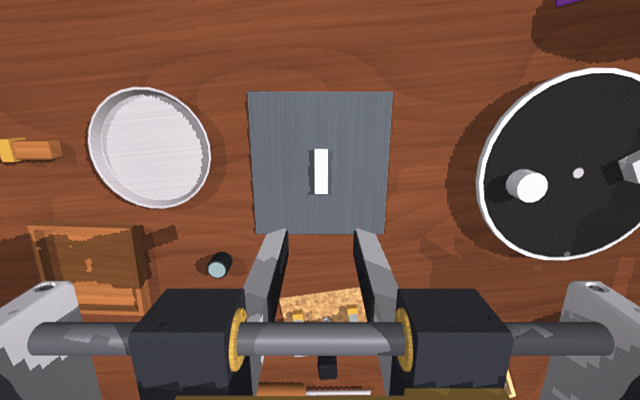

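Strip lies flat at the plate's middle (321,171). Now go and look at the gauge.

```bash
python3 -m handwheel '[{"delta_pos":[-12,-3,-25],"yaw":0.15},{"delta_pos":[-24,-10,-50],"yaw":0.3},{"delta_pos":[-36,-20,-75],"yaw":0.45},{"delta_pos":[-48,-20,-100],"yaw":0.6},{"delta_pos":[-60,-20,-125],"yaw":0.75},{"delta_pos":[-72,-20,-150],"yaw":0.9},{"delta_pos":[-84,-20,-175],"yaw":1.05},{"delta_pos":[-96,-20,-195],"yaw":1.2},{"delta_pos":[-106,-20,-203],"yaw":1.35},{"delta_pos":[-106,-20,-203],"yaw":1.48},{"delta_pos":[-106,-20,-203],"yaw":1.484},{"delta_pos":[-106,-20,-203],"yaw":1.484}]' 100; python3 plan.py 675 -26 150 0
python3 - <<'E'
from wb import *
s=cam('wrist'); save(s['image'],'w7.png'); np.save('w7.npy',s,allow_pickle=True)
E
```

```text
time: 8.95
tool_pos: [0.6467, -0.139, 0.2233]
ee_rot: [-1.57, 0.004, 0.003]
wrist_force: [0.3, 0.8, 0.1]
width: 0.0568
t 8.95 now [ 646.7 -139.   223.3] yaw 0.2 j1,j6 [-17. -17.] tilt [-0.004 -1.     0.001] F [0.3 0.8 0.1] w 56.8
delta [ 28.9  73.4 112.8] turn 0.0027 dist 138 rows>= 2.8 target j6 -2
```

View pics/w7.png

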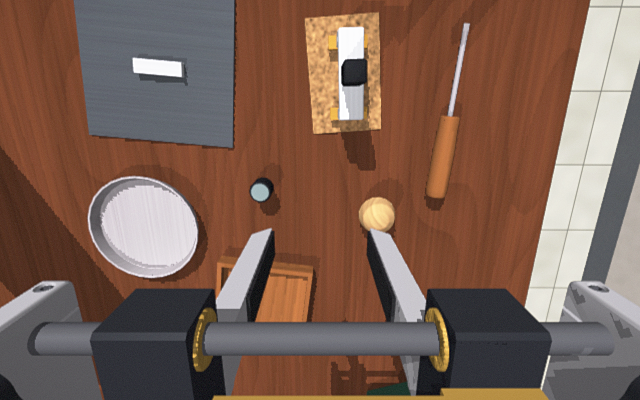

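Run:
```python
from wb import *
s=np.load('w7.npy',allow_pickle=True).item()
wrist_blanks(s,[.055],(320,15,380,125),thr=190)
save(cv2.resize(s['image'][0:150,280:400],None,fx=5,fy=4*1.0,interpolation=cv2.INTER_CUBIC),'c7.png')
im=s['image'].astype(int); roi=im[0:150,290:400]
k=(roi.max(2)<60).astype(np.uint8); n,l,st,c=cv2.connectedComponentsWithStats(k)
for i in range(1,n):
    if st[i][4]>60: print(st[i],c[i]+[290,0])
for nm,p,z in(('padcorn',[(305,20),(379,13),(381,128),(314,134)],.003),):
    print(nm,[np.round(ray(s,u,v,z)*1000)[:2].tolist() for u,v in p])
```

```text
px [349.  64.] z 0.055 c 677.0 -26.3 short 25.4 @2.0 long 89.3
[ 52  59  25  27 622] [354.02893891  72.19614148]
padcorn [[628.0, 36.0], [712.0, 43.0], [721.0, -84.0], [638.0, -92.0]]
```

View pics/c7.png

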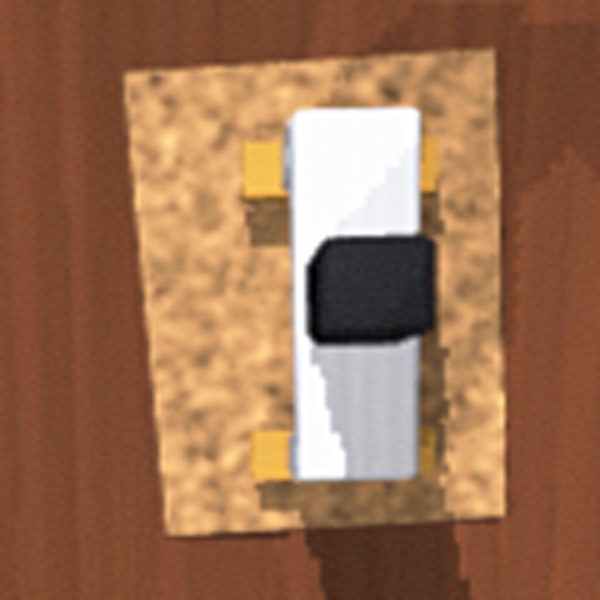

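```bash
python3 plan.py 677 -26.3 125 2.5; python3 -m handwheel '[{"delta_pos":[10,10,40],"yaw":-0.02},{"delta_pos":[20,50,80],"yaw":-0.04},{"delta_pos":[30.7,90,112],"yaw":-0.04},{"delta_pos":[30.7,98,112.5],"yaw":-0.04},{"delta_pos":[30.7,98,112.5],"yaw":-0.04},{"delta_pos":[30.7,98,112.5],"yaw":-0.04}]' 100; python3 plan.py 677 -26.3 63 2.5
python3 - <<'E'
from wb import *
s=cam('wrist'); save(s['image'],'w8.png')
E
```

```text
t 9.0 now [ 646.8 -139.   224.2] yaw 0.1 j1,j6 [-17. -17.] tilt [-0.003 -1.     0.001] F [ 0.1 -0.3  0.6] w 57.0
delta [ 30.7  99.2 112.5] turn -0.0412 dist 153 rows>= 3.1 target j6 -5
time: 9.6
tool_pos: [0.6783, -0.0278, 0.129]
ee_rot: [-1.572, -0.001, 0.04]
wrist_force: [-0.2, 0.4, 0.7]
width: 0.0573
t 9.6 now [678.3 -27.8 129. ] yaw 2.3 j1,j6 [-7. -9.] tilt [ 0.001 -1.    -0.001] F [-0.2  0.4  0.7] w 57.3
delta [-1.3 66.   1.6] turn -0.0035 dist 66 rows>= 1.3 target j6 -5
```

View pics/w8.png

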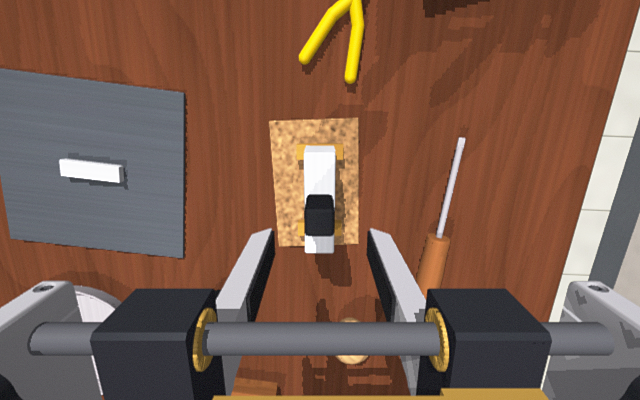

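```bash
python3 -m handwheel '[{"delta_pos":[-1,30,1],"yaw":0},{"delta_pos":[-1,54,1],"yaw":0},{"delta_pos":[-1,64,1],"yaw":0},{"delta_pos":[-1,65,1],"yaw":0},{"delta_pos":[-1,65,1],"yaw":0},{"delta_pos":[-1,65,1],"yaw":0}]' 100; python3 plan.py 677 -26.3 63 2.5
python3 - <<'E'
from wb import *
s=cam('wrist'); save(s['image'],'w9.png')
E
```

```text
time: 10.25
tool_pos: [0.6785, -0.0264, 0.0655]
ee_rot: [-1.572, -0.004, 0.04]
wrist_force: [-0.4, 0.1, -0.0]
width: 0.0571
t 10.25 now [678.5 -26.4  65.5] yaw 2.3 j1,j6 [-7. -9.] tilt [ 0.004 -1.    -0.001] F [-0.4  0.1 -0. ] w 57.1
delta [-1.5  2.5  0.2] turn -0.0041 dist 3 rows>= 0.1 target j6 -5
```

View pics/w9.png

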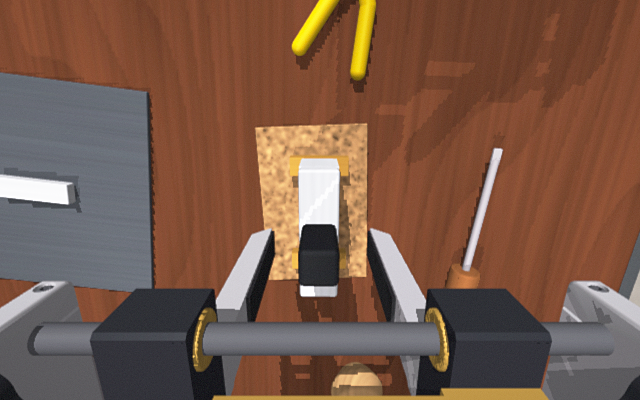

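```bash
python3 -m handwheel '[{"delta_pos":[-0.5,1,0],"yaw":0},{"delta_pos":[-0.5,1,0],"yaw":0},{"delta_pos":[-0.5,1,0],"yaw":0},{"delta_pos":[-0.5,1,0],"yaw":0},{"delta_pos":[-0.5,1,0],"yaw":0},{"delta_pos":[-0.5,1,0],"yaw":0},{"delta_pos":[-0.5,1,0],"yaw":0},{"delta_pos":[-0.5,1,0],"yaw":0}]' 255; python3 plan.py 677 -26.3 63 2.5
python3 -m handwheel '[{"delta_pos":[-0.5,-5,0],"yaw":0},{"delta_pos":[-0.5,-20,0],"yaw":0},{"delta_pos":[-0.5,-40,0],"yaw":0},{"delta_pos":[-0.5,-50,0],"yaw":0},{"delta_pos":[-0.5,-50,0],"yaw":0}]' 255; python3 plan.py 455.5 -15.5 113 -4.7
python3 - <<'E'
from wb import *
s=cam('wrist'); save(s['image'],'w10.png')
E
```

```text
time: 11.1
tool_pos: [0.6768, -0.0259, 0.062]
ee_rot: [-1.571, -0.0, 0.04]
wrist_force: [1.4, -0.1, -0.2]
width: 0.0218
t 11.1 now [676.8 -25.9  62. ] yaw 2.3 j1,j6 [-7. -9.] tilt [ 0. -1. -0.] F [ 1.4 -0.1 -0.2] w 21.8
delta [ 0.2 -1.  -0.5] turn -0.0036 dist 1 rows>= 0.0 target j6 -5
time: 11.6
tool_pos: [0.6776, -0.0261, 0.1152]
ee_rot: [-1.572, -0.005, 0.04]
wrist_force: [0.0, 0.1, -4.9]
width: 0.0215
t 11.6 now [677.6 -26.1 115.2] yaw 2.3 j1,j6 [-7. -9.] tilt [ 0.005 -1.    -0.001] F [ 0.   0.1 -4.9] w 21.5
delta [-221.5    1.    19.5] turn 0.122 dist 222 rows>= 4.4 target j6 3
```

View pics/w10.png

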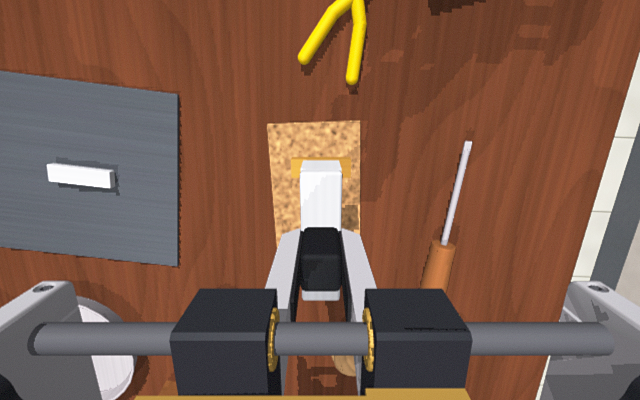

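```bash
python3 -m handwheel '[{"delta_pos":[-10,0,1],"yaw":0.01},{"delta_pos":[-30,0,3],"yaw":0.02},{"delta_pos":[-60,0,5],"yaw":0.04},{"delta_pos":[-95,0,8],"yaw":0.06},{"delta_pos":[-130,0,11],"yaw":0.08},{"delta_pos":[-165,0,15],"yaw":0.1},{"delta_pos":[-195,0,18],"yaw":0.115},{"delta_pos":[-214,0,19.5],"yaw":0.122},{"delta_pos":[-221.5,0,19.5],"yaw":0.122},{"delta_pos":[-221.5,0,19.5],"yaw":0.122},{"delta_pos":[-221.5,0,19.5],"yaw":0.122}]' 255; python3 plan.py 455.5 -15.5 63 -4.7
python3 - <<'E'
from wb import *
s=cam('wrist'); save(s['image'],'w11.png')
s=cam('side'); save(cv2.resize(s['image'][140:300,200:440],None,fx=3,fy=3),'d11.png')
E
```

```text
time: 12.75
tool_pos: [0.4545, -0.0154, 0.1119]
ee_rot: [-1.571, -0.001, -0.082]
wrist_force: [1.0, -0.3, -4.5]
width: 0.0219
t 12.75 now [454.5 -15.4 111.9] yaw -4.7 j1,j6 [-9. -4.] tilt [ 0.001 -1.    -0.   ] F [ 1.  -0.3 -4.5] w 21.9
delta [ 0.9 48.9 -0. ] turn -0.0001 dist 49 rows>= 1.0 target j6 3
```

View pics/w11.png

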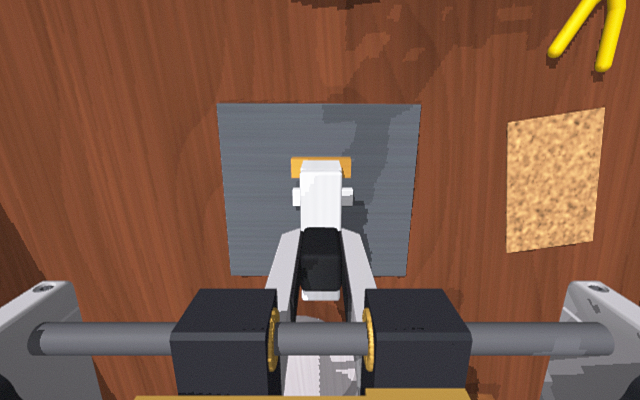

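View pics/d11.png

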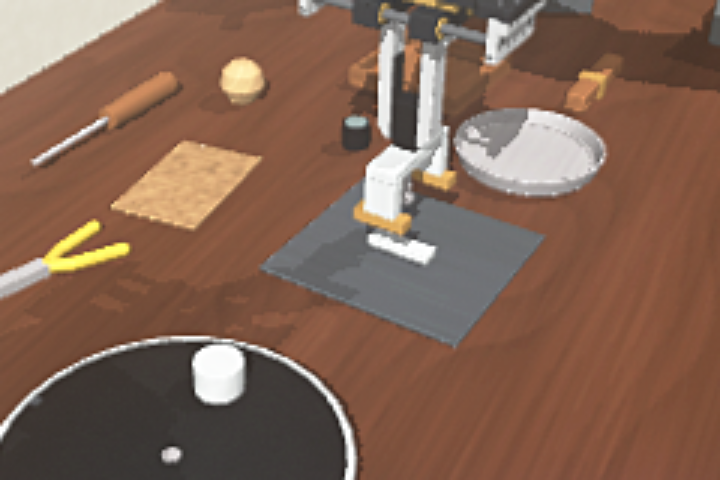

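```bash
python3 -m handwheel '[{"delta_pos":[1,12,0],"yaw":0},{"delta_pos":[1,26,0],"yaw":0},{"delta_pos":[1,36,0],"yaw":0},{"delta_pos":[1,42,0],"yaw":0},{"delta_pos":[1,44,0],"yaw":0},{"delta_pos":[1,46,0],"yaw":0},{"delta_pos":[1,47,0],"yaw":0},{"delta_pos":[1,47,0],"yaw":0}]' 255; python3 plan.py 455.5 -15.5 63 -4.7
```

```text
time: 13.65
tool_pos: [0.4553, -0.0154, 0.0654]
ee_rot: [-1.571, -0.001, -0.082]
wrist_force: [-0.3, -0.2, -3.2]
width: 0.0225
t 13.65 now [455.3 -15.4  65.4] yaw -4.7 j1,j6 [-9. -4.] tilt [ 0.001 -1.    -0.   ] F [-0.3 -0.2 -3.2] w 22.5
delta [ 0.2  2.4 -0.1] turn 0.0 dist 2 rows>= 0.0 target j6 3
```

```bash
python3 -m handwheel '[{"delta_pos":[0,0.5,0],"yaw":0},{"delta_pos":[0,1,0],"yaw":0},{"delta_pos":[0,1,0],"yaw":0}]' 255; python3 plan.py 455.5 -15.5 63 -4.7
```

```text
time: 13.95
tool_pos: [0.4554, -0.0154, 0.0642]
ee_rot: [-1.571, -0.001, -0.082]
wrist_force: [-0.1, -0.1, -2.6]
width: 0.0215
t 13.95 now [455.4 -15.4  64.2] yaw -4.7 j1,j6 [-9. -4.] tilt [ 0.001 -1.    -0.   ] F [-0.1 -0.1 -2.6] w 21.5
delta [ 0.1  1.2 -0.1] turn 0.0 dist 1 rows>= 0.0 target j6 3
```

```bash
python3 -m handwheel '[{"delta_pos":[0,0.5,0],"yaw":0},{"delta_pos":[0,1,0],"yaw":0},{"delta_pos":[0,1,0],"yaw":0}]' 255; python3 -m handwheel '[{"delta_pos":[0,0.3,0],"yaw":0},{"delta_pos":[0,0.5,0],"yaw":0},{"delta_pos":[0,0.5,0],"yaw":0}]' 255
```

```text
time: 14.25
tool_pos: [0.4554, -0.0154, 0.0631]
ee_rot: [-1.571, -0.001, -0.082]
wrist_force: [0.5, 0.2, -2.8]
width: 0.0216
time: 14.55
tool_pos: [0.4554, -0.0154, 0.0629]
ee_rot: [-1.571, -0.001, -0.082]
wrist_force: [0.4, -0.5, -0.7]
width: 0.0218
```

```bash
python3 -m handwheel '[{"delta_pos":[0,0.5,0],"yaw":0},{"delta_pos":[0,0.5,0],"yaw":0},{"delta_pos":[0,0.5,0],"yaw":0}]' 255; python3 -m handwheel '[{"delta_pos":[0,0,0],"yaw":0},{"delta_pos":[0,0,0],"yaw":0},{"delta_pos":[0,0,0],"yaw":0},{"delta_pos":[0,0,0],"yaw":0},{"delta_pos":[0,0,0],"yaw":0},{"delta_pos":[0,0,0],"yaw":0},{"delta_pos":[0,0,0],"yaw":0},{"delta_pos":[0,0,0],"yaw":0}]' 100
python3 -m handwheel '[{"delta_pos":[0,0,0],"yaw":0},{"delta_pos":[0,0,0],"yaw":0},{"delta_pos":[0,0,0],"yaw":0},{"delta_pos":[0,0,0],"yaw":0},{"delta_pos":[0,0,0],"yaw":0},{"delta_pos":[0,0,0],"yaw":0},{"delta_pos":[0,0,0],"yaw":0},{"delta_pos":[0,0,0],"yaw":0}]' 100
python3 - <<'E'
from wb import *
s=cam('wrist'); save(s['image'],'w12.png')
s=cam('side'); save(cv2.resize(s['image'][140:300,200:440],None,fx=3,fy=3),'d12.png')
E
```

```text
time: 14.85
tool_pos: [0.4554, -0.0154, 0.0628]
ee_rot: [-1.571, -0.001, -0.082]
wrist_force: [-0.8, -0.2, 5.3]
width: 0.0218
time: 15.65
tool_pos: [0.455, -0.0154, 0.062]
ee_rot: [-1.571, 0.0, -0.082]
wrist_force: [0.7, -0.3, -0.0]
width: 0.057
time: 16.45
tool_pos: [0.455, -0.0154, 0.062]
ee_rot: [-1.571, 0.0, -0.082]
wrist_force: [0.5, 0.7, -0.0]
width: 0.0573
```

View pics/w12.png

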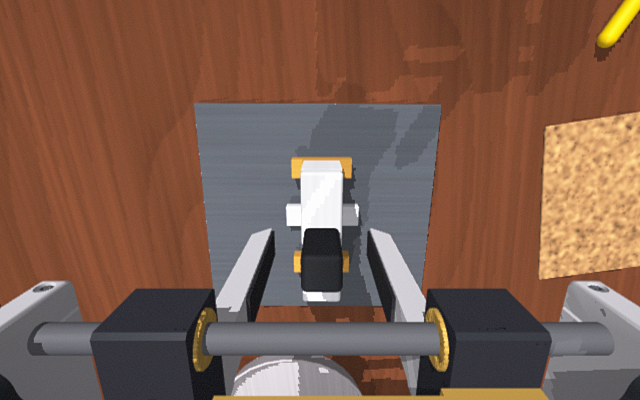

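View pics/d12.png

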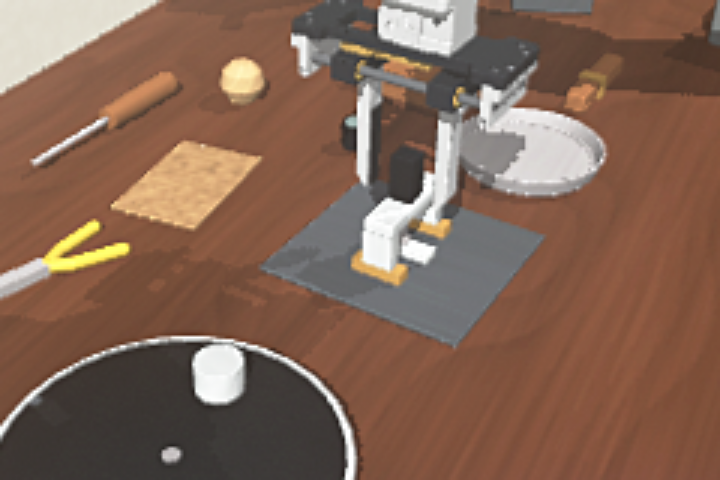

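```bash
python3 -m handwheel '[{"delta_pos":[0,-0.5,0],"yaw":0},{"delta_pos":[0,-0.5,0],"yaw":0},{"delta_pos":[0,-0.5,0],"yaw":0},{"delta_pos":[0,-0.5,0],"yaw":0},{"delta_pos":[0,-0.5,0],"yaw":0},{"delta_pos":[0,-0.5,0],"yaw":0},{"delta_pos":[0,-0.5,0],"yaw":0},{"delta_pos":[0,-5,0],"yaw":0},{"delta_pos":[0,-18,0],"yaw":0},{"delta_pos":[0,-35,0],"yaw":0},{"delta_pos":[0,-48,0],"yaw":0},{"delta_pos":[0,-50,0],"yaw":0}]' 255;python3 plan.py 676 -25 112 3
```

```text
time: 17.75
tool_pos: [0.4563, -0.0156, 0.1144]
ee_rot: [-1.571, -0.004, -0.082]
wrist_force: [0.8, 0.0, -4.1]
width: 0.0216
t 17.75 now [456.3 -15.6 114.4] yaw -4.7 j1,j6 [-9. -4.] tilt [ 0.004 -1.    -0.   ] F [ 0.8  0.  -4.1] w 21.6
delta [219.7   3.3   8.6] turn -0.1344 dist 220 rows>= 4.4 target j6 -5
```

```bash
python3 -m handwheel '[{"delta_pos":[10,0,0],"yaw":-0.01},{"delta_pos":[30,0,1],"yaw":-0.02},{"delta_pos":[60,0,2],"yaw":-0.04},{"delta_pos":[95,0,3],"yaw":-0.06},{"delta_pos":[130,0,5],"yaw":-0.08},{"delta_pos":[165,0,7],"yaw":-0.1},{"delta_pos":[195,0,8],"yaw":-0.12},{"delta_pos":[212,0,8.6],"yaw":-0.134},{"delta_pos":[219.7,0,8.6],"yaw":-0.134},{"delta_pos":[219.7,0,8.6],"yaw":-0.134},{"delta_pos":[219.7,0,8.6],"yaw":-0.134}]' 255;python3 plan.py 676 -25 62 3
```

```text
time: 18.85
tool_pos: [0.6738, -0.0247, 0.111]
ee_rot: [-1.571, 0.002, 0.052]
wrist_force: [0.6, 0.7, -3.8]
width: 0.0222
t 18.85 now [673.8 -24.7 111. ] yaw 3.0 j1,j6 [ -7. -10.] tilt [-0.002 -1.     0.   ] F [ 0.6  0.7 -3.8] w 22.2
delta [ 2.3 49.  -0.4] turn -0.0004 dist 49 rows>= 1.0 target j6 -5
```

```bash
python3 -m handwheel '[{"delta_pos":[1,12,0],"yaw":0},{"delta_pos":[1,28,0],"yaw":0},{"delta_pos":[1,40,0],"yaw":0},{"delta_pos":[1,44,0],"yaw":0},{"delta_pos":[1,46,0],"yaw":0},{"delta_pos":[1,47.5,0],"yaw":0},{"delta_pos":[1,48.5,0],"yaw":0},{"delta_pos":[1,49,0],"yaw":0},{"delta_pos":[1,49,0],"yaw":0}]' 255; python3 -m handwheel '[{"delta_pos":[0,0,0],"yaw":0},{"delta_pos":[0,0,0],"yaw":0}]' 255
```

```text
time: 19.75
tool_pos: [0.676, -0.0248, 0.0635]
ee_rot: [-1.571, -0.001, 0.052]
wrist_force: [0.7, 2.0, -3.7]
width: 0.0213
time: 19.95
tool_pos: [0.6758, -0.0248, 0.0633]
ee_rot: [-1.571, -0.0, 0.052]
wrist_force: [-0.7, -0.8, -3.7]
width: 0.022
```

```bash
python3 -m handwheel '[{"delta_pos":[0,0.7,0],"yaw":0},{"delta_pos":[0,1.2,0],"yaw":0},{"delta_pos":[0,1.2,0],"yaw":0}]' 255
```

```text
time: 20.25
tool_pos: [0.6756, -0.0247, 0.0616]
ee_rot: [-1.571, 0.0, 0.052]
wrist_force: [-1.1, 0.2, -4.4]
width: 0.0224
```

```bash
python3 -m handwheel '[{"delta_pos":[0,0.5,0],"yaw":0},{"delta_pos":[0,0.9,0],"yaw":0},{"delta_pos":[0,0.9,0],"yaw":0}]' 255;  python3 -m handwheel '[{"delta_pos":[0,0.5,0],"yaw":0},{"delta_pos":[0,0.7,0],"yaw":0},{"delta_pos":[0,0.7,0],"yaw":0}]' 255
```

```text
time: 20.55
tool_pos: [0.6757, -0.0247, 0.0615]
ee_rot: [-1.571, -0.0, 0.052]
wrist_force: [-1.7, -1.1, -1.1]
width: 0.0217
time: 20.85
tool_pos: [0.6757, -0.0247, 0.0615]
ee_rot: [-1.571, -0.001, 0.052]
wrist_force: [-2.6, 0.3, 4.4]
width: 0.0218
```

Standing on the pad. Release, rise, look.

```bash
python3 -m handwheel '[{"delta_pos":[0,0,0],"yaw":0},{"delta_pos":[0,0,0],"yaw":0},{"delta_pos":[0,0,0],"yaw":0},{"delta_pos":[0,0,0],"yaw":0},{"delta_pos":[0,-15,0],"yaw":0},{"delta_pos":[0,-40,0],"yaw":0},{"delta_pos":[0,-80,0],"yaw":0},{"delta_pos":[0,-120,0],"yaw":0},{"delta_pos":[0,-140,0],"yaw":0},{"delta_pos":[0,-140,0],"yaw":0}]' 100; python3 plan.py 455.5 -15.5 200 84.7
python3 - <<'E'
from wb import *
s=cam('wrist'); save(s['image'],'w13.png')
wrist_blanks(s,[.012],(0,100,260,300),amin=80)
wrist_blanks(s,[.055],(290,150,350,290))
E
```

```text
time: 21.85
tool_pos: [0.678, -0.025, 0.2071]
ee_rot: [-1.573, -0.011, 0.052]
wrist_force: [0.7, 0.1, 0.1]
width: 0.0571
t 21.85 now [678.  -25.  207.1] yaw 3.0 j1,j6 [ -7. -10.] tilt [ 0.011 -1.    -0.002] F [0.7 0.1 0.1] w 57.1
delta [-221.8    4.6   21. ] turn -1.4262 dist 223 rows>= 9.5 target j6 -87
px [133. 157.] z 0.012 c 457.0 -14.7 short 17.1 @85.2 long 57.6
px [241. 271.] z 0.012 c 580.1 -155.9 short 38.1 @-19.3 long 115.7
px [112. 280.] z 0.012 c 406.1 -179.7 short 70.0 @-67.9 long 117.7
px [ 38. 292.] z 0.012 c 310.1 -203.4 short 16.9 @-55.6 long 73.6
px [316. 163.] z 0.055 c 674.6 -5.5 short 24.9 @2.9 long 33.6
px [316. 214.] z 0.055 c 677.3 -59.1 short 21.3 @-87.7 long 23.6
```

View pics/w13.png

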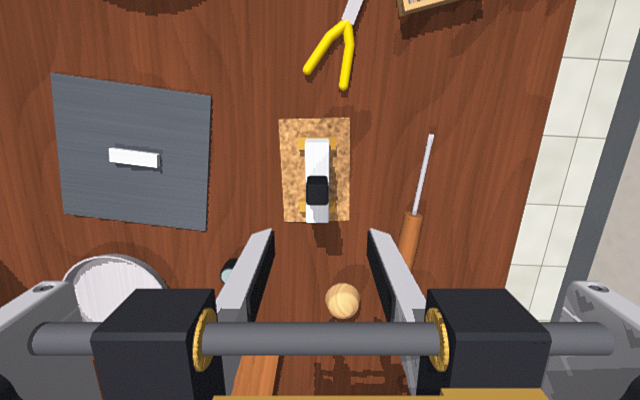

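```bash
python3 -m handwheel '[{"delta_pos":[-20,0,2],"yaw":-0.14},{"delta_pos":[-45,0,4],"yaw":-0.28},{"delta_pos":[-70,0,6],"yaw":-0.42},{"delta_pos":[-95,5,8],"yaw":-0.56},{"delta_pos":[-120,30,10],"yaw":-0.7},{"delta_pos":[-145,60,13],"yaw":-0.85},{"delta_pos":[-170,90,16],"yaw":-1.0},{"delta_pos":[-195,120,19],"yaw":-1.15},{"delta_pos":[-215,135,20],"yaw":-1.3},{"delta_pos":[-222,140,20.5],"yaw":-1.42},{"delta_pos":[-222,140,20.5],"yaw":-1.426},{"delta_pos":[-222,140,20.5],"yaw":-1.426}]' 146; python3 plan.py 455.7 -15.3 6.5 84.9
python3 - <<'E'
from wb import *
s=cam('wrist'); save(s['image'],'w14.png')
wrist_blanks(s,[.012],(280,150,345,320))
E
```

```text
time: 23.1
tool_pos: [0.4524, -0.0157, 0.0593]
ee_rot: [-1.569, -0.0, 1.476]
wrist_force: [0.4, -0.0, 0.2]
width: 0.0402
t 23.1 now [452.4 -15.7  59.3] yaw 84.5 j1,j6 [ -9. -94.] tilt [ 0.    -1.     0.001] F [ 0.4 -0.   0.2] w 40.2
delta [ 0.7 52.8 -3.3] turn -0.0062 dist 53 rows>= 1.1 target j6 -87
px [320. 218.] z 0.012 c 455.5 -15.1 short 15.5 @85.1 long 56.6
```

View pics/w14.png

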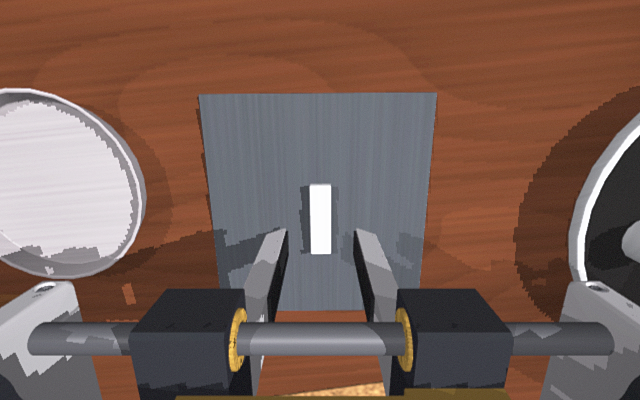

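```bash
python3 -m handwheel '[{"delta_pos":[0.5,25,-3],"yaw":0},{"delta_pos":[0.5,45,-3],"yaw":0},{"delta_pos":[0.5,51,-3],"yaw":0},{"delta_pos":[0.5,52.5,-3],"yaw":0},{"delta_pos":[0.5,52.5,-3],"yaw":0}]' 146; python3 -m handwheel '[{"delta_pos":[0,0,0],"yaw":0},{"delta_pos":[0,0,0],"yaw":0},{"delta_pos":[0,0,0],"yaw":0},{"delta_pos":[0,0,0],"yaw":0},{"delta_pos":[0,0,0],"yaw":0},{"delta_pos":[0,-20,0],"yaw":0},{"delta_pos":[0,-60,0],"yaw":0},{"delta_pos":[0,-100,0],"yaw":0},{"delta_pos":[0,-110,0],"yaw":0},{"delta_pos":[0,-110,0],"yaw":0}]' 255; python3 plan.py 570 -333 120 84.7
python3 - <<'E'
from wb import *
s=cam('wrist'); save(s['image'],'w15.png')
E
```

```text
time: 23.65
tool_pos: [0.4568, -0.0157, 0.0084]
ee_rot: [-1.572, 0.0, 1.478]
wrist_force: [-0.0, 0.3, 0.5]
width: 0.0403
time: 24.65
tool_pos: [0.4572, -0.0158, 0.1194]
ee_rot: [-1.575, 0.0, 1.478]
wrist_force: [-0.2, -0.3, -1.3]
width: 0.0157
t 24.65 now [457.2 -15.8 119.4] yaw 84.7 j1,j6 [ -9. -94.] tilt [-0.    -1.    -0.004] F [-0.2 -0.3 -1.3] w 15.7
delta [-3.054e+02  1.000e-01 -1.417e+02] turn -0.0003 dist 337 rows>= 6.7 target j6 -115
```

View pics/w15.png

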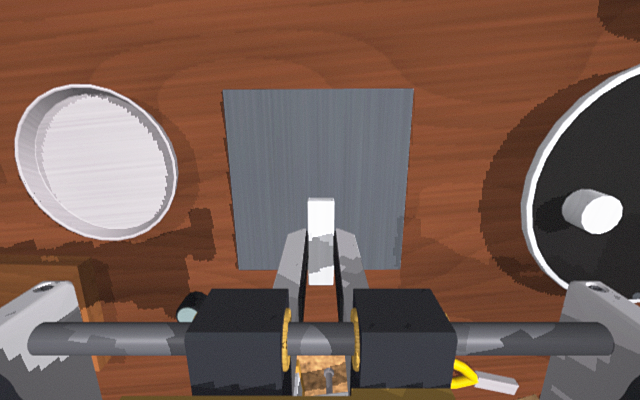

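```bash
python3 -m handwheel '[{"delta_pos":[-30,0,-14],"yaw":0},{"delta_pos":[-70,0,-32],"yaw":0},{"delta_pos":[-115,0,-53],"yaw":0},{"delta_pos":[-160,0,-74],"yaw":0},{"delta_pos":[-205,0,-95],"yaw":0},{"delta_pos":[-250,0,-116],"yaw":0},{"delta_pos":[-285,0,-133],"yaw":0},{"delta_pos":[-303,0,-141],"yaw":0},{"delta_pos":[-305.4,0,-141.7],"yaw":0},{"delta_pos":[-305.4,0,-141.7],"yaw":0}]' 255; python3 plan.py 570 -333 30 84.7
python3 - <<'E'
from wb import *
s=cam('wrist'); save(s['image'],'w16.png'); np.save('w16.npy',s,allow_pickle=True)
E
```

```text
time: 25.7
tool_pos: [0.5674, -0.332, 0.1145]
ee_rot: [-1.566, -0.003, 1.477]
wrist_force: [0.4, 0.9, -0.8]
width: 0.0159
t 25.7 now [ 567.4 -332.   114.5] yaw 84.6 j1,j6 [ -35. -120.] tilt [ 0.003 -1.     0.005] F [ 0.4  0.9 -0.8] w 15.9
delta [-1.  84.4 -3. ] turn -0.001 dist 85 rows>= 1.7 target j6 -115
```

View pics/w16.png

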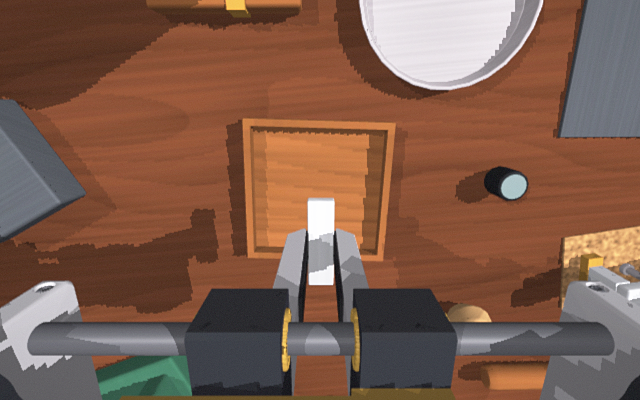

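Run:
```python
from h import *
s=np.load('w16.npy',allow_pickle=True).item()
P=[np.round(ray(s,u,v,.02)*1000,1)[:2] for u,v in[(244,119),(396,123),(382,261),(248,255)]]
print(P, np.mean(P,0))
for d in ((487,-275),): pass
# dish lower rim points
print([np.round(ray(s,u,v,.018)*1000,1)[:2].tolist() for u,v in[(360,5),(445,90),(544,8)]])
```

```text
[array([ 491.4, -388.4]), array([ 506.8, -260.1]), array([ 635.8, -277.1]), array([ 617.3, -404.9])] [ 562.825 -332.625]
[[414.5, -285.2], [483.8, -218.2], [429.9, -142.1]]
```

```bash
python3 plan.py 562 -333 10 83; python3 -m handwheel '[{"delta_pos":[-1,20,5],"yaw":0.03},{"delta_pos":[-1,55,5],"yaw":0.03},{"delta_pos":[-1,85,5],"yaw":0.03},{"delta_pos":[-1,97,5],"yaw":0.03},{"delta_pos":[-1,101,5],"yaw":0.03},{"delta_pos":[-1,103,5],"yaw":0.03},{"delta_pos":[-1,103,5],"yaw":0.03}]' 255; python3 plan.py 562 -333 9 83
```

```text
t 25.75 now [ 567.7 -331.4  115.3] yaw 84.7 j1,j6 [ -35. -120.] tilt [ 0.003 -1.     0.004] F [-0.4 -0.  -0.4] w 14.9
delta [ -2.4 105.4   5.2] turn 0.0296 dist 106 rows>= 2.1 target j6 -114
time: 26.45
tool_pos: [0.5647, -0.3337, 0.0165]
ee_rot: [-1.573, 0.001, 1.448]
wrist_force: [0.2, 0.4, -0.4]
width: 0.0155
t 26.45 now [ 564.7 -333.7   16.5] yaw 83.0 j1,j6 [ -36. -119.] tilt [-0.001 -1.    -0.003] F [ 0.2  0.4 -0.4] w 15.5
delta [0.3 7.5 2.8] turn -0.0002 dist 8 rows>= 0.2 target j6 -114
```

```bash
python3 -m handwheel '[{"delta_pos":[0,3,2],"yaw":0},{"delta_pos":[0,5,2],"yaw":0},{"delta_pos":[0,5,2],"yaw":0}]' 255; python3 -m handwheel '[{"delta_pos":[0,1,0],"yaw":0},{"delta_pos":[0,1.5,0],"yaw":0},{"delta_pos":[0,1.5,0],"yaw":0}]' 255
```

```text
time: 26.75
tool_pos: [0.562, -0.3334, 0.0103]
ee_rot: [-1.572, 0.001, 1.448]
wrist_force: [-0.1, 0.3, 0.6]
width: 0.0154
time: 27.05
tool_pos: [0.562, -0.3334, 0.0103]
ee_rot: [-1.572, 0.001, 1.448]
wrist_force: [-1.9, 2.1, 7.2]
width: 0.0154
```

Contact. Release and rise, then view.

```bash
python3 -m handwheel '[{"delta_pos":[0,-1.5,0],"yaw":0},{"delta_pos":[0,-1.5,0],"yaw":0},{"delta_pos":[0,-1.5,0],"yaw":0},{"delta_pos":[0,-30,0],"yaw":0},{"delta_pos":[0,-80,0],"yaw":0},{"delta_pos":[0,-130,0],"yaw":0},{"delta_pos":[0,-180,0],"yaw":0},{"delta_pos":[0,-200,0],"yaw":0},{"delta_pos":[0,-200,0],"yaw":0}]' 146; python3 plan.py 440 240 230 28
python3 - <<'E'
from wb import *
s=cam('wrist'); save(s['image'],'w17.png'); s=cam('scene'); save(cv2.resize(s['image'][120:300,170:470],None,fx=2.5,fy=2.5),'s17.png')
E
```

```text
time: 27.95
tool_pos: [0.5635, -0.3343, 0.2137]
ee_rot: [-1.579, 0.005, 1.448]
wrist_force: [-0.2, -0.7, -1.1]
width: 0.04
t 27.95 now [ 563.5 -334.3  213.7] yaw 83.0 j1,j6 [ -36. -119.] tilt [-0.005 -1.    -0.009] F [-0.2 -0.7 -1.1] w 40.0
delta [554.8 -20.6 192.7] turn 0.9594 dist 588 rows>= 11.8 target j6 1
```

View pics/w17.png

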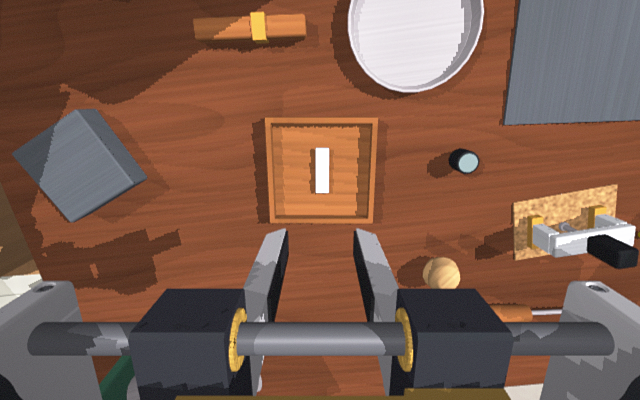

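View pics/s17.png

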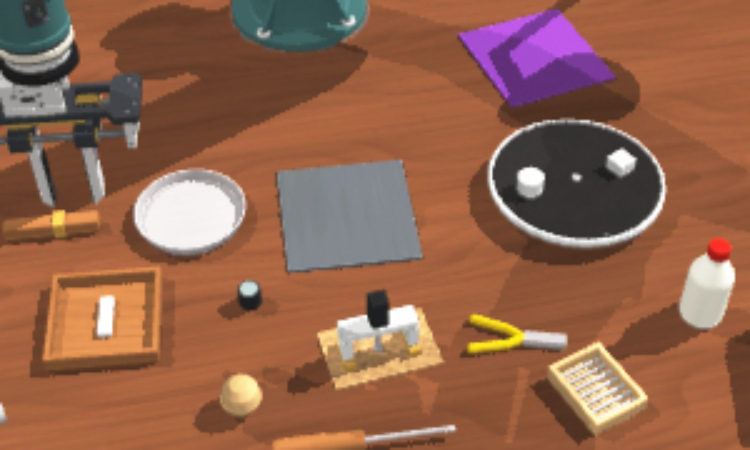

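Strip flat in the tray (wrist 322,170). Next the block.

```bash
python3 -m handwheel '[{"delta_pos":[40,-16,14],"yaw":0.08},{"delta_pos":[86,-16,30],"yaw":0.16},{"delta_pos":[132,-16,46],"yaw":0.24},{"delta_pos":[178,-16,62],"yaw":0.32},{"delta_pos":[224,-16,78],"yaw":0.4},{"delta_pos":[270,-16,94],"yaw":0.48},{"delta_pos":[316,-16,110],"yaw":0.56},{"delta_pos":[362,-16,126],"yaw":0.64},{"delta_pos":[408,-16,142],"yaw":0.72},{"delta_pos":[454,-16,158],"yaw":0.8},{"delta_pos":[500,-16,174],"yaw":0.88},{"delta_pos":[550,-16,192],"yaw":0.96}]' 100;  python3 -m handwheel '[{"delta_pos":[0,0,0],"yaw":0},{"delta_pos":[0,0,0],"yaw":0},{"delta_pos":[0,0,0],"yaw":0}]' 100; python3 plan.py 474 346 230 28
python3 - <<'E'
from wb import *
s=cam('wrist'); save(s['image'],'w18.png'); wrist_blanks(s,[.046,.051],(280,50,500,235))
E
```

```text
time: 29.25
tool_pos: [0.4371, 0.2345, 0.2204]
ee_rot: [-1.57, 0.006, 0.484]
wrist_force: [0.4, 0.3, 0.7]
width: 0.0574
time: 29.55
tool_pos: [0.4388, 0.2321, 0.2221]
ee_rot: [-1.571, 0.004, 0.487]
wrist_force: [-0.1, -0.3, 0.2]
width: 0.0572
t 29.55 now [438.8 232.1 222.1] yaw 27.9 j1,j6 [21. -7.] tilt [-0.004 -1.    -0.   ] F [-0.1 -0.3  0.2] w 57.2
delta [84.4 -8.3 84.1] turn -0.0012 dist 119 rows>= 2.4 target j6 8
px [394. 110.] z 0.046 c 481.1 312.5 short 163.8 @77.9 long 218.3
px [394. 110.] z 0.051 c 479.9 312.4 short 161.5 @77.9 long 215.3
px [399. 103.] z 0.046 c 474.7 346.1 short 27.0 @-62.1 long 28.3
px [399. 103.] z 0.051 c 473.7 345.6 short 26.6 @-62.1 long 27.9
px [303. 206.] z 0.046 c 436.6 196.0 short 22.6 @66.5 long 116.4
px [303. 206.] z 0.051 c 436.1 197.6 short 22.3 @66.5 long 114.7
px [350. 206.] z 0.046 c 485.8 219.6 short 34.6 @28.0 long 38.7
px [350. 206.] z 0.051 c 484.6 220.9 short 34.1 @28.0 long 38.2
```

View pics/w18.png

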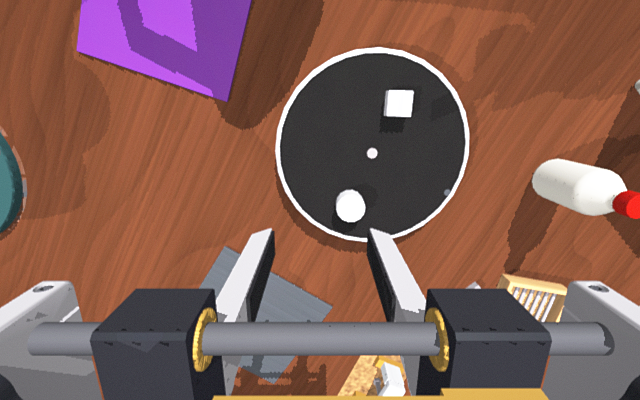

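```bash
python3 plan.py 474 345.5 70 28; python3 -m handwheel '[{"delta_pos":[35,10,35],"yaw":0},{"delta_pos":[70,50,70],"yaw":0},{"delta_pos":[84,95,83.5],"yaw":0},{"delta_pos":[84,135,83.7],"yaw":0},{"delta_pos":[84,150,83.7],"yaw":0},{"delta_pos":[84,151,83.7],"yaw":0},{"delta_pos":[84,151,83.7],"yaw":0}]' 100; python3 plan.py 474 345.5 34 28
python3 - <<'E'
from wb import *
s=cam('wrist'); save(s['image'],'w19.png')
E
```

```text
t 29.6 now [439.1 231.8 222.6] yaw 27.9 j1,j6 [21. -7.] tilt [-0.003 -1.    -0.   ] F [-0.2 -0.5  0.2] w 57.0
delta [ 84.4 152.4  84.3] turn -0.0023 dist 193 rows>= 3.9 target j6 8
time: 30.3
tool_pos: [0.4755, 0.3458, 0.075]
ee_rot: [-1.571, -0.002, 0.486]
wrist_force: [-0.3, 0.1, 0.5]
width: 0.0573
t 30.3 now [475.5 345.8  75. ] yaw 27.9 j1,j6 [31.  3.] tilt [ 0.002 -1.    -0.   ] F [-0.3  0.1  0.5] w 57.3
delta [-1.6 41.   0.5] turn -0.0026 dist 41 rows>= 0.8 target j6 8
```

View pics/w19.png

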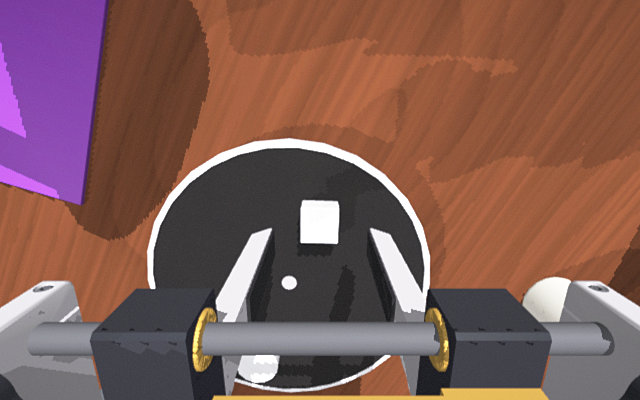

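```bash
python3 -m handwheel '[{"delta_pos":[-1.5,20,0.5],"yaw":0},{"delta_pos":[-1.5,36,0.5],"yaw":0},{"delta_pos":[-1.5,40,0.5],"yaw":0},{"delta_pos":[-1.5,40,0.5],"yaw":0},{"delta_pos":[-1.5,40,0.5],"yaw":0}]' 100; python3 plan.py 474 345.5 34 28;  python3 -m handwheel '[{"delta_pos":[0,0,0],"yaw":0},{"delta_pos":[0,0,0],"yaw":0},{"delta_pos":[0,0,0],"yaw":0},{"delta_pos":[0,0,0],"yaw":0},{"delta_pos":[0,0,0],"yaw":0},{"delta_pos":[0,0,0],"yaw":0},{"delta_pos":[0,-20,0],"yaw":0},{"delta_pos":[0,-50,0],"yaw":0},{"delta_pos":[0,-75,0],"yaw":0},{"delta_pos":[0,-75,0],"yaw":0}]' 255; python3 plan.py 455 -16 110 -4.7
python3 - <<'E'
from wb import *
s=cam('wrist'); save(s['image'],'w20.png')
E
```

```text
time: 30.85
tool_pos: [0.4739, 0.3468, 0.0355]
ee_rot: [-1.571, -0.004, 0.488]
wrist_force: [-0.6, -0.1, -0.4]
width: 0.0574
t 30.85 now [473.9 346.8  35.5] yaw 27.9 j1,j6 [31.  3.] tilt [ 0.004 -1.     0.   ] F [-0.6 -0.1 -0.4] w 57.4
delta [-0.6  1.5 -1.2] turn -0.001 dist 2 rows>= 0.0 target j6 8
time: 31.85
tool_pos: [0.4748, 0.3475, 0.1123]
ee_rot: [-1.571, -0.008, 0.488]
wrist_force: [0.0, 0.5, -1.1]
width: 0.0267
t 31.85 now [474.8 347.5 112.3] yaw 28.0 j1,j6 [31.  3.] tilt [ 0.008 -1.     0.   ] F [ 0.   0.5 -1.1] w 26.7
delta [-187.9    0.7 -311.8] turn 0.57 dist 364 rows>= 7.3 target j6 3
```

View pics/w20.png

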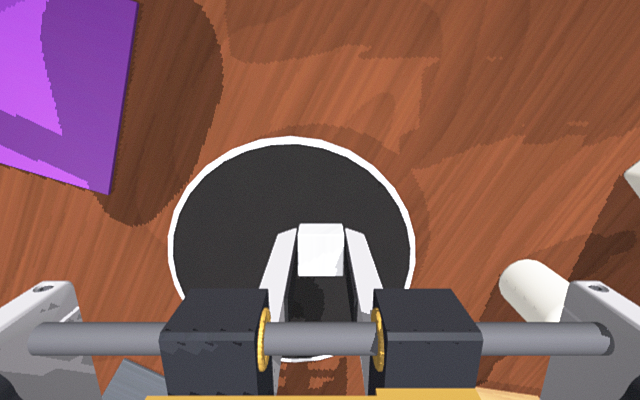

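```bash
python3 -m handwheel '[{"delta_pos":[-15,0,-25],"yaw":0.05},{"delta_pos":[-38,0,-63],"yaw":0.1},{"delta_pos":[-61,0,-101],"yaw":0.16},{"delta_pos":[-84,0,-139],"yaw":0.23},{"delta_pos":[-107,0,-177],"yaw":0.3},{"delta_pos":[-130,0,-215],"yaw":0.38},{"delta_pos":[-153,0,-253],"yaw":0.45},{"delta_pos":[-174,0,-288],"yaw":0.52},{"delta_pos":[-186,0,-307],"yaw":0.56},{"delta_pos":[-187.9,0,-311.8],"yaw":0.57},{"delta_pos":[-187.9,0,-311.8],"yaw":0.57},{"delta_pos":[-187.9,0,-311.8],"yaw":0.57}]' 255; python3 plan.py 455 -16 12 -4.7
```

```text
time: 33.1
tool_pos: [0.4523, -0.0162, 0.1071]
ee_rot: [-1.57, 0.002, -0.081]
wrist_force: [0.3, -0.2, -1.0]
width: 0.0264
t 33.1 now [452.3 -16.2 107.1] yaw -4.6 j1,j6 [-9. -5.] tilt [-0.002 -1.     0.001] F [ 0.3 -0.2 -1. ] w 26.4
delta [ 2.8 95.1  0.3] turn 0.0014 dist 95 rows>= 1.9 target j6 3
```

```bash
python3 -m handwheel '[{"delta_pos":[2,30,0],"yaw":0},{"delta_pos":[2,65,0],"yaw":0},{"delta_pos":[2,85,0],"yaw":0},{"delta_pos":[2,91,0],"yaw":0},{"delta_pos":[2,93,0],"yaw":0},{"delta_pos":[2,94,0],"yaw":0},{"delta_pos":[2,94,0],"yaw":0}]' 255; python3 -m handwheel '[{"delta_pos":[0,1,0],"yaw":0},{"delta_pos":[0,1.5,0],"yaw":0},{"delta_pos":[0,1.5,0],"yaw":0}]' 255
```

```text
time: 33.8
tool_pos: [0.456, -0.0173, 0.0155]
ee_rot: [-1.571, -0.003, -0.081]
wrist_force: [-0.0, -0.1, -0.7]
width: 0.0266
time: 34.1
tool_pos: [0.4551, -0.0175, 0.0131]
ee_rot: [-1.571, -0.001, -0.082]
wrist_force: [-0.2, -0.3, -1.9]
width: 0.0267
```

```bash
python3 -m handwheel '[{"delta_pos":[0,1,0],"yaw":0},{"delta_pos":[0,1.5,0],"yaw":0},{"delta_pos":[0,1.5,0],"yaw":0}]' 255; python3 -m handwheel '[{"delta_pos":[0,0.5,0],"yaw":0},{"delta_pos":[0,0.7,0],"yaw":0},{"delta_pos":[0,0.7,0],"yaw":0}]' 255
```

```text
time: 34.4
tool_pos: [0.4547, -0.0174, 0.0111]
ee_rot: [-1.571, 0.0, -0.082]
wrist_force: [0.4, -0.5, -1.5]
width: 0.0267
time: 34.7
tool_pos: [0.4548, -0.0174, 0.0104]
ee_rot: [-1.571, 0.0, -0.082]
wrist_force: [0.1, -0.6, -0.4]
width: 0.0264
```

```bash
python3 -m handwheel '[{"delta_pos":[0,0.4,0],"yaw":0},{"delta_pos":[0,0.4,0],"yaw":0}]' 255; python3 -m handwheel '[{"delta_pos":[0,0,0],"yaw":0},{"delta_pos":[0,0,0],"yaw":0},{"delta_pos":[0,0,0],"yaw":0},{"delta_pos":[0,0,0],"yaw":0},{"delta_pos":[0,-30,0],"yaw":0},{"delta_pos":[0,-75,0],"yaw":0},{"delta_pos":[0,-120,0],"yaw":0},{"delta_pos":[0,-165,0],"yaw":0},{"delta_pos":[0,-200,0],"yaw":0},{"delta_pos":[0,-200,0],"yaw":0}]' 100; python3 plan.py 676 -60 207 3
python3 - <<'E'
from wb import *
s=cam('wrist'); save(s['image'],'w21.png'); wrist_blanks(s,[.022],(270,100,380,235))
E
```

```text
time: 34.9
tool_pos: [0.4548, -0.0174, 0.01]
ee_rot: [-1.571, 0.0, -0.082]
wrist_force: [-0.8, -0.5, -2.1]
width: 0.0267
time: 35.9
tool_pos: [0.4579, -0.0178, 0.2168]
ee_rot: [-1.572, -0.013, -0.082]
wrist_force: [0.4, 0.1, -0.3]
width: 0.0571
t 35.9 now [457.9 -17.8 216.8] yaw -4.7 j1,j6 [-9. -5.] tilt [ 0.013 -1.    -0.001] F [ 0.4  0.1 -0.3] w 57.1
delta [220.7  12.6 -24.2] turn -0.1343 dist 222 rows>= 4.4 target j6 -8
px [316. 175.] z 0.022 c 454.3 -17.0 short 25.8 @-4.9 long 28.6
```

View pics/w21.png

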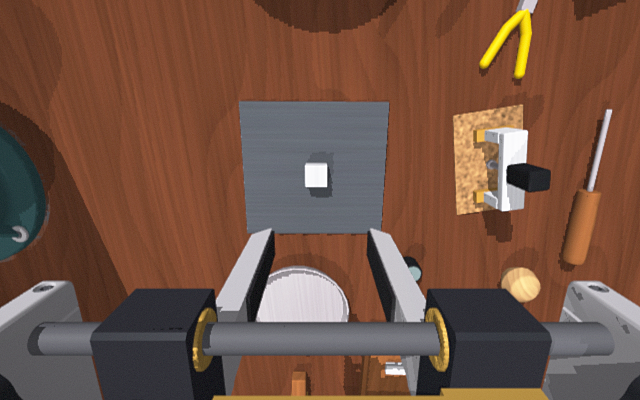

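Block flat on the plate (316,175). Back to the gauge.

```bash
python3 plan.py 675.7 -24.7 130 3; python3 -m handwheel '[{"delta_pos":[45,0,2],"yaw":-0.03},{"delta_pos":[90,0,4],"yaw":-0.06},{"delta_pos":[135,0,6],"yaw":-0.09},{"delta_pos":[180,20,9],"yaw":-0.12},{"delta_pos":[212,60,11],"yaw":-0.134},{"delta_pos":[217,80,11],"yaw":-0.134},{"delta_pos":[217,85,11],"yaw":-0.134},{"delta_pos":[217,85,11],"yaw":-0.134}]' 100; python3 plan.py 675.7 -24.7 62 3
python3 - <<'E'
from wb import *
s=cam('wrist'); save(s['image'],'w22.png')
E
```

```text
t 35.95 now [456.5 -17.6 213.4] yaw -4.7 j1,j6 [-9. -5.] tilt [ 0.007 -1.    -0.001] F [-0.5 -0.4 -0.5] w 57.1
delta [218.5  84.9  10.9] turn -0.1343 dist 235 rows>= 4.7 target j6 -5
time: 36.75
tool_pos: [0.6703, -0.024, 0.1222]
ee_rot: [-1.57, 0.005, 0.052]
wrist_force: [-0.2, 0.2, 0.1]
width: 0.0568
t 36.75 now [670.3 -24.  122.2] yaw 3.0 j1,j6 [ -7. -10.] tilt [-0.005 -1.     0.001] F [-0.2  0.2  0.1] w 56.8
delta [ 5.7 60.2 -1. ] turn -0.0004 dist 60 rows>= 1.2 target j6 -5
```

View pics/w22.png

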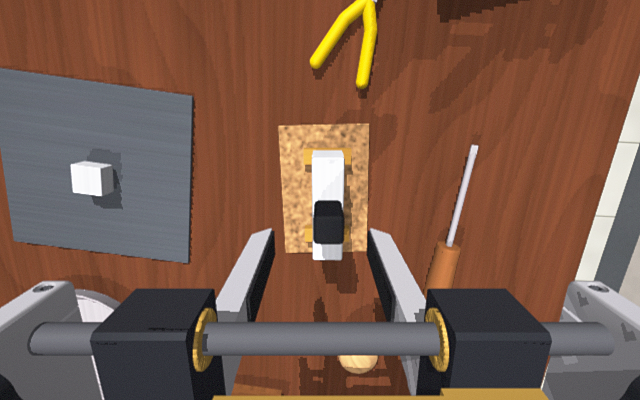

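```bash
python3 -m handwheel '[{"delta_pos":[3,10,-1],"yaw":0},{"delta_pos":[4,35,-1],"yaw":0},{"delta_pos":[4,54,-1],"yaw":0},{"delta_pos":[4,58,-1],"yaw":0},{"delta_pos":[4,58.5,-1],"yaw":0},{"delta_pos":[4,58.5,-1],"yaw":0}]' 100; python3 plan.py 675.7 -24.7 62 3
```

```text
time: 37.4
tool_pos: [0.677, -0.0251, 0.0687]
ee_rot: [-1.571, -0.003, 0.052]
wrist_force: [0.1, -0.1, 0.0]
width: 0.0572
t 37.4 now [677.  -25.1  68.7] yaw 3.0 j1,j6 [ -7. -10.] tilt [ 0.003 -1.    -0.001] F [ 0.1 -0.1  0. ] w 57.2
delta [-1.3  6.7  0.5] turn -0.0005 dist 7 rows>= 0.1 target j6 -5
```

```bash
python3 -m handwheel '[{"delta_pos":[-1,4,0.5],"yaw":0},{"delta_pos":[-1,5.5,0.5],"yaw":0},{"delta_pos":[-1,5.5,0.5],"yaw":0},{"delta_pos":[-1,5.5,0.5],"yaw":0}]' 100; python3 plan.py 675.7 -24.7 62 3
```

```text
time: 37.8
tool_pos: [0.6751, -0.0245, 0.0613]
ee_rot: [-1.571, -0.0, 0.052]
wrist_force: [-0.6, -0.0, 0.2]
width: 0.0571
t 37.8 now [675.1 -24.5  61.3] yaw 3.0 j1,j6 [ -7. -10.] tilt [ 0. -1. -0.] F [-0.6 -0.   0.2] w 57.1
delta [ 0.6 -0.7 -0.2] turn -0.0003 dist 1 rows>= 0.0 target j6 -5
```

```bash
python3 -m handwheel '[{"delta_pos":[0.5,0,0],"yaw":0},{"delta_pos":[0.5,0,0],"yaw":0},{"delta_pos":[0.5,0,0],"yaw":0},{"delta_pos":[0.5,0,0],"yaw":0},{"delta_pos":[0.5,0,0],"yaw":0},{"delta_pos":[0.5,0,0],"yaw":0},{"delta_pos":[0.5,0,0],"yaw":0},{"delta_pos":[0.5,-5,0],"yaw":0},{"delta_pos":[0.5,-20,0],"yaw":0},{"delta_pos":[0.5,-40,0],"yaw":0},{"delta_pos":[0.5,-55,0],"yaw":0},{"delta_pos":[0.5,-55,0],"yaw":0}]' 255; python3 plan.py 454.5 -17.2 115 -4.7
```

```text
time: 39.0
tool_pos: [0.6775, -0.0247, 0.1204]
ee_rot: [-1.572, -0.007, 0.052]
wrist_force: [0.7, 0.3, -4.3]
width: 0.0219
t 39.0 now [677.5 -24.7 120.4] yaw 3.0 j1,j6 [ -7. -10.] tilt [ 0.007 -1.    -0.001] F [ 0.7  0.3 -4.3] w 21.9
delta [-222.4    3.9   19.1] turn 0.1341 dist 223 rows>= 4.5 target j6 3
```

```bash
python3 -m handwheel '[{"delta_pos":[-10,0,1],"yaw":0.01},{"delta_pos":[-30,0,3],"yaw":0.02},{"delta_pos":[-60,0,5],"yaw":0.04},{"delta_pos":[-95,0,8],"yaw":0.06},{"delta_pos":[-130,0,11],"yaw":0.08},{"delta_pos":[-165,0,15],"yaw":0.1},{"delta_pos":[-195,0,18],"yaw":0.12},{"delta_pos":[-213,0,19],"yaw":0.134},{"delta_pos":[-221,0,19],"yaw":0.134},{"delta_pos":[-221,0,19],"yaw":0.134},{"delta_pos":[-221,0,19],"yaw":0.134}]' 255; python3 plan.py 454.5 -17.2 63 -4.7
python3 - <<'E'
from wb import *
s=cam('wrist'); save(s['image'],'w23.png')
E
```

```text
time: 40.1
tool_pos: [0.4542, -0.0171, 0.1159]
ee_rot: [-1.571, -0.001, -0.082]
wrist_force: [0.7, 0.7, -5.2]
width: 0.0219
t 40.1 now [454.2 -17.1 115.9] yaw -4.7 j1,j6 [-9. -5.] tilt [ 0.001 -1.    -0.   ] F [ 0.7  0.7 -5.2] w 21.9
delta [ 0.3 52.9 -0.1] turn -0.0001 dist 53 rows>= 1.1 target j6 3
```

View pics/w23.png

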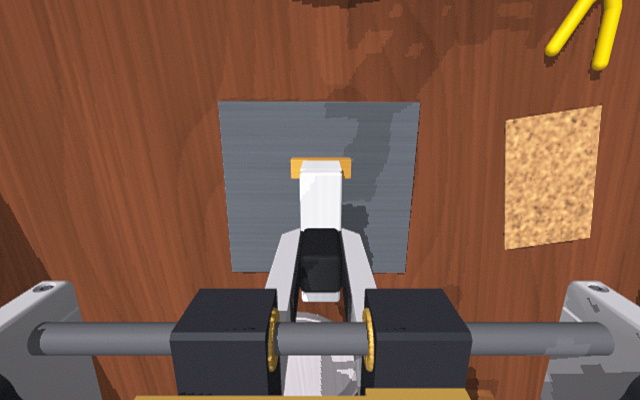

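```bash
python3 -m handwheel '[{"delta_pos":[0,12,0],"yaw":0},{"delta_pos":[0,26,0],"yaw":0},{"delta_pos":[0,38,0],"yaw":0},{"delta_pos":[0,45,0],"yaw":0},{"delta_pos":[0,48,0],"yaw":0},{"delta_pos":[0,50,0],"yaw":0},{"delta_pos":[0,51,0],"yaw":0},{"delta_pos":[0,51,0],"yaw":0}]' 255;  python3 -m handwheel '[{"delta_pos":[0,0.6,0],"yaw":0},{"delta_pos":[0,1,0],"yaw":0},{"delta_pos":[0,1,0],"yaw":0}]' 255
```

```text
time: 40.95
tool_pos: [0.4539, -0.017, 0.0654]
ee_rot: [-1.571, -0.0, -0.082]
wrist_force: [-1.0, -1.0, -2.2]
width: 0.0217
time: 41.25
tool_pos: [0.4542, -0.0171, 0.0644]
ee_rot: [-1.571, -0.001, -0.082]
wrist_force: [-0.5, -0.1, -2.0]
width: 0.0222
```

```bash
python3 -m handwheel '[{"delta_pos":[0,0.6,0],"yaw":0},{"delta_pos":[0,1,0],"yaw":0},{"delta_pos":[0,1,0],"yaw":0}]' 255;  python3 -m handwheel '[{"delta_pos":[0,0.6,0],"yaw":0},{"delta_pos":[0,0.6,0],"yaw":0},{"delta_pos":[0,0.6,0],"yaw":0}]' 255
```

```text
time: 41.55
tool_pos: [0.4541, -0.0171, 0.0632]
ee_rot: [-1.571, -0.001, -0.082]
wrist_force: [0.6, 0.2, -2.9]
width: 0.0218
time: 41.85
tool_pos: [0.4541, -0.0171, 0.0626]
ee_rot: [-1.571, -0.001, -0.082]
wrist_force: [0.1, 0.8, -3.2]
width: 0.0218
```

```bash
python3 -m handwheel '[{"delta_pos":[0,0.6,0],"yaw":0},{"delta_pos":[0,0.6,0],"yaw":0},{"delta_pos":[0,0.6,0],"yaw":0}]' 255;  python3 -m handwheel '[{"delta_pos":[0,0.4,0],"yaw":0},{"delta_pos":[0,0.4,0],"yaw":0},{"delta_pos":[0,0.4,0],"yaw":0}]' 255
```

```text
time: 42.15
tool_pos: [0.4541, -0.0171, 0.062]
ee_rot: [-1.571, -0.001, -0.082]
wrist_force: [1.1, -0.3, -1.5]
width: 0.0216
time: 42.45
tool_pos: [0.4541, -0.0171, 0.062]
ee_rot: [-1.571, -0.001, -0.082]
wrist_force: [0.4, 0.4, 0.8]
width: 0.0215
```

```bash
python3 -m handwheel '[{"delta_pos":[0,0.2,0],"yaw":0},{"delta_pos":[0,0.2,0],"yaw":0}]' 255; python3 -m handwheel '[{"delta_pos":[0,0,0],"yaw":0},{"delta_pos":[0,0,0],"yaw":0},{"delta_pos":[0,0,0],"yaw":0},{"delta_pos":[0,0,0],"yaw":0},{"delta_pos":[0,0,0],"yaw":0},{"delta_pos":[0,0,0],"yaw":0},{"delta_pos":[0,0,0],"yaw":0},{"delta_pos":[0,0,0],"yaw":0}]' 100
python3 -m handwheel '[{"delta_pos":[0,0,0],"yaw":0},{"delta_pos":[0,0,0],"yaw":0},{"delta_pos":[0,0,0],"yaw":0},{"delta_pos":[0,0,0],"yaw":0},{"delta_pos":[0,0,0],"yaw":0},{"delta_pos":[0,0,0],"yaw":0},{"delta_pos":[0,0,0],"yaw":0},{"delta_pos":[0,0,0],"yaw":0}]' 100
python3 - <<'E'
from wb import *
s=cam('wrist'); save(s['image'],'w24.png')
s=cam('side'); save(cv2.resize(s['image'][140:300,200:440],None,fx=3,fy=3),'d24.png')
E
```

```text
time: 42.65
tool_pos: [0.4542, -0.0171, 0.062]
ee_rot: [-1.571, -0.001, -0.082]
wrist_force: [0.1, 0.3, 5.0]
width: 0.0218
time: 43.45
tool_pos: [0.4538, -0.017, 0.0613]
ee_rot: [-1.571, -0.0, -0.082]
wrist_force: [-0.2, 0.5, 0.4]
width: 0.0572
time: 44.25
tool_pos: [0.4538, -0.017, 0.0613]
ee_rot: [-1.571, -0.0, -0.082]
wrist_force: [-0.1, -0.3, 0.6]
width: 0.0573
```

View pics/w24.png

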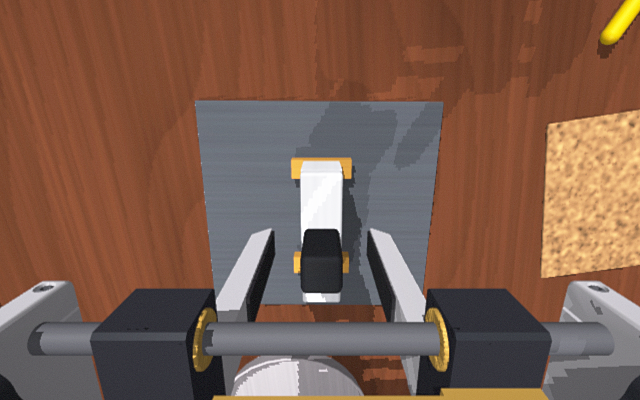

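View pics/d24.png

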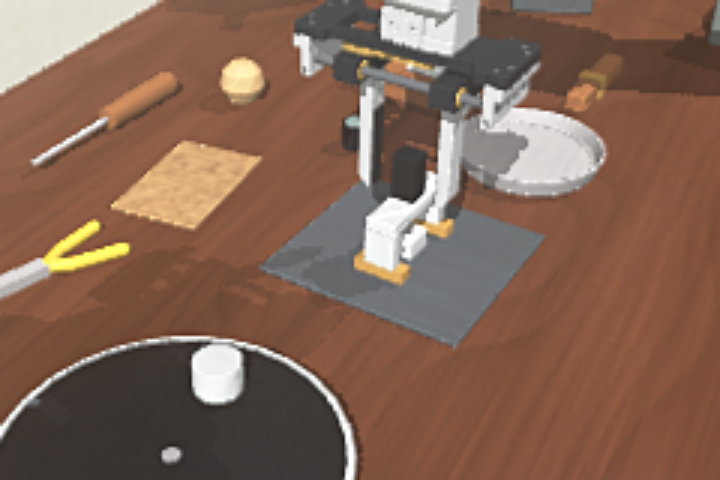

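Gauge stands level astride the block. Return it to the pad.

```bash
python3 -m handwheel '[{"delta_pos":[0,-0.5,0],"yaw":0},{"delta_pos":[0,-0.5,0],"yaw":0},{"delta_pos":[0,-0.5,0],"yaw":0},{"delta_pos":[0,-0.5,0],"yaw":0},{"delta_pos":[0,-0.5,0],"yaw":0},{"delta_pos":[0,-0.5,0],"yaw":0},{"delta_pos":[0,-0.5,0],"yaw":0},{"delta_pos":[0,-5,0],"yaw":0},{"delta_pos":[0,-20,0],"yaw":0},{"delta_pos":[0,-40,0],"yaw":0},{"delta_pos":[0,-53,0],"yaw":0},{"delta_pos":[0,-55,0],"yaw":0}]' 255;python3 plan.py 676 -25 112 3
```

```text
time: 45.55
tool_pos: [0.4547, -0.0172, 0.1178]
ee_rot: [-1.571, -0.003, -0.082]
wrist_force: [0.1, -0.2, -4.3]
width: 0.0216
t 45.55 now [454.7 -17.2 117.8] yaw -4.7 j1,j6 [-9. -5.] tilt [ 0.003 -1.    -0.   ] F [ 0.1 -0.2 -4.3] w 21.6
delta [221.2   6.4  10.3] turn -0.1344 dist 222 rows>= 4.4 target j6 -5
```

```bash
python3 -m handwheel '[{"delta_pos":[10,0,0],"yaw":-0.01},{"delta_pos":[30,0,1],"yaw":-0.02},{"delta_pos":[60,0,2],"yaw":-0.04},{"delta_pos":[95,0,4],"yaw":-0.06},{"delta_pos":[130,0,6],"yaw":-0.08},{"delta_pos":[165,2,8],"yaw":-0.1},{"delta_pos":[195,4,9],"yaw":-0.12},{"delta_pos":[213,6,10],"yaw":-0.134},{"delta_pos":[221.5,6,10],"yaw":-0.134},{"delta_pos":[221.5,6,10],"yaw":-0.134},{"delta_pos":[221.5,6,10],"yaw":-0.134}]' 255;python3 plan.py 676 -25 62 3
```

```text
time: 46.65
tool_pos: [0.6745, -0.0252, 0.1093]
ee_rot: [-1.571, 0.002, 0.052]
wrist_force: [-1.3, -0.0, -4.1]
width: 0.0214
t 46.65 now [674.5 -25.2 109.3] yaw 3.0 j1,j6 [ -7. -10.] tilt [-0.002 -1.     0.   ] F [-1.3 -0.  -4.1] w 21.4
delta [ 1.6 47.3  0.1] turn -0.0004 dist 47 rows>= 0.9 target j6 -5
```

```bash
python3 -m handwheel '[{"delta_pos":[1,12,0],"yaw":0},{"delta_pos":[1,28,0],"yaw":0},{"delta_pos":[1,38,0],"yaw":0},{"delta_pos":[1,43,0],"yaw":0},{"delta_pos":[1,45,0],"yaw":0},{"delta_pos":[1,46.5,0],"yaw":0},{"delta_pos":[1,47.5,0],"yaw":0},{"delta_pos":[1,47.5,0],"yaw":0}]' 255;python3 plan.py 676 -25 62 3
```

```text
time: 47.45
tool_pos: [0.6767, -0.0252, 0.0633]
ee_rot: [-1.571, -0.001, 0.052]
wrist_force: [-0.8, 0.3, -4.7]
width: 0.0218
t 47.45 now [676.7 -25.2  63.3] yaw 3.0 j1,j6 [ -7. -10.] tilt [ 0.001 -1.    -0.   ] F [-0.8  0.3 -4.7] w 21.8
delta [-0.7  1.3  0.2] turn -0.0004 dist 2 rows>= 0.0 target j6 -5
```

```bash
python3 -m handwheel '[{"delta_pos":[0,0.8,0],"yaw":0},{"delta_pos":[0,1.2,0],"yaw":0},{"delta_pos":[0,1.2,0],"yaw":0}]' 255;  python3 -m handwheel '[{"delta_pos":[0,0.7,0],"yaw":0},{"delta_pos":[0,0.7,0],"yaw":0},{"delta_pos":[0,0.7,0],"yaw":0}]' 255
```

```text
time: 47.75
tool_pos: [0.6764, -0.0252, 0.0617]
ee_rot: [-1.571, -0.0, 0.052]
wrist_force: [0.3, 0.3, -4.3]
width: 0.0222
time: 48.05
tool_pos: [0.6764, -0.0252, 0.0609]
ee_rot: [-1.571, 0.0, 0.052]
wrist_force: [0.0, -0.7, -4.3]
width: 0.0217
```

```bash
python3 -m handwheel '[{"delta_pos":[0,0.7,0],"yaw":0},{"delta_pos":[0,0.7,0],"yaw":0},{"delta_pos":[0,0.7,0],"yaw":0}]' 255;  python3 -m handwheel '[{"delta_pos":[0,0.4,0],"yaw":0},{"delta_pos":[0,0.4,0],"yaw":0},{"delta_pos":[0,0.4,0],"yaw":0}]' 255
```

```text
time: 48.35
tool_pos: [0.6764, -0.0252, 0.0608]
ee_rot: [-1.571, -0.0, 0.052]
wrist_force: [-0.6, 0.4, -0.3]
width: 0.0218
time: 48.65
tool_pos: [0.6765, -0.0252, 0.0608]
ee_rot: [-1.571, -0.001, 0.052]
wrist_force: [-2.3, 1.3, 3.8]
width: 0.0217
```

```bash
python3 -m handwheel '[{"delta_pos":[0,0,0],"yaw":0},{"delta_pos":[0,0,0],"yaw":0},{"delta_pos":[0,0,0],"yaw":0},{"delta_pos":[0,0,0],"yaw":0},{"delta_pos":[0,-15,0],"yaw":0},{"delta_pos":[0,-40,0],"yaw":0},{"delta_pos":[0,-80,0],"yaw":0},{"delta_pos":[0,-100,0],"yaw":0},{"delta_pos":[0,-100,0],"yaw":0}]' 100; python3 plan.py 454.5 -17.2 80 -4.7
python3 - <<'E'
from wb import *
s=cam('wrist'); save(s['image'],'w25.png')
wrist_blanks(s,[.022],(0,100,240,260),amin=80)
E
```

```text
time: 49.55
tool_pos: [0.6791, -0.0254, 0.1665]
ee_rot: [-1.573, -0.011, 0.052]
wrist_force: [0.4, -0.6, 0.9]
width: 0.0572
t 49.55 now [679.1 -25.4 166.5] yaw 3.0 j1,j6 [ -7. -10.] tilt [ 0.011 -1.    -0.002] F [ 0.4 -0.6  0.9] w 57.2
delta [-224.8   84.    20.1] turn 0.1341 dist 241 rows>= 4.8 target j6 3
px [104. 167.] z 0.022 c 458.1 -17.1 short 30.9 @85.2 long 34.4
```

View pics/w25.png

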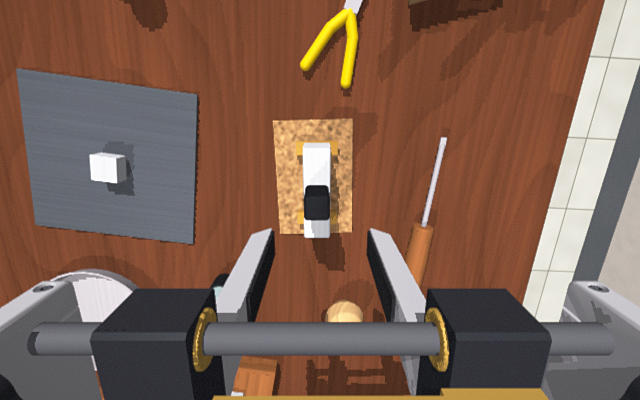

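```bash
python3 -m handwheel '[{"delta_pos":[-40,0,3],"yaw":0.03},{"delta_pos":[-85,0,7],"yaw":0.06},{"delta_pos":[-130,20,11],"yaw":0.09},{"delta_pos":[-175,45,15],"yaw":0.12},{"delta_pos":[-215,70,19],"yaw":0.134},{"delta_pos":[-222,81,20],"yaw":0.134},{"delta_pos":[-222,81,20],"yaw":0.134},{"delta_pos":[-222,81,20],"yaw":0.134},{"delta_pos":[-222,81,20],"yaw":0.134}]' 100; python3 plan.py 454.5 -17.2 12 -4.7
python3 - <<'E'
from wb import *
s=cam('wrist'); save(s['image'],'w26.png')
wrist_blanks(s,[.022],(275,150,365,300),amin=80)
E
```

```text
time: 50.5
tool_pos: [0.4563, -0.0171, 0.0805]
ee_rot: [-1.571, -0.004, -0.082]
wrist_force: [-0.1, -0.3, 0.4]
width: 0.0568
t 50.5 now [456.3 -17.1  80.5] yaw -4.7 j1,j6 [-9. -5.] tilt [ 0.004 -1.    -0.   ] F [-0.1 -0.3  0.4] w 56.8
delta [-2.1 68.5 -0.2] turn 0.0001 dist 69 rows>= 1.4 target j6 3
px [318. 212.] z 0.022 c 454.9 -16.6 short 26.2 @-5.6 long 31.6
```

View pics/w26.png

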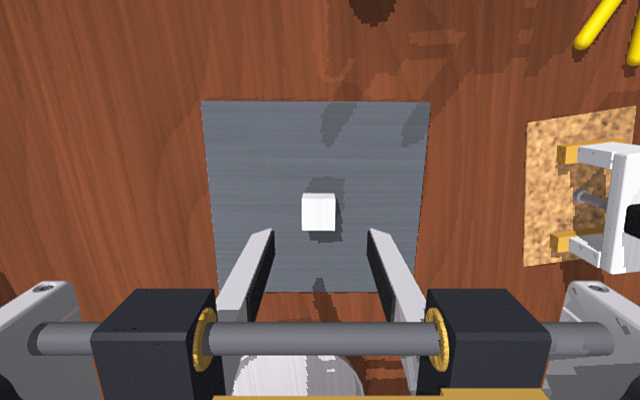

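```bash
python3 -m handwheel '[{"delta_pos":[-1,30,0],"yaw":0},{"delta_pos":[-1,58,0],"yaw":0},{"delta_pos":[-1,67,0],"yaw":0},{"delta_pos":[-1,68,0],"yaw":0},{"delta_pos":[-1,68,0],"yaw":0}]' 100; python3 plan.py 454.5 -17.2 12 -4.7; python3 -m handwheel '[{"delta_pos":[0,0,0],"yaw":0},{"delta_pos":[0,0,0],"yaw":0},{"delta_pos":[0,0,0],"yaw":0},{"delta_pos":[0,0,0],"yaw":0},{"delta_pos":[0,0,0],"yaw":0},{"delta_pos":[0,-20,0],"yaw":0},{"delta_pos":[0,-60,0],"yaw":0},{"delta_pos":[0,-100,0],"yaw":0},{"delta_pos":[0,-110,0],"yaw":0},{"delta_pos":[0,-110,0],"yaw":0}]' 255; python3 plan.py 415 -270 130 -4.7
```

```text
time: 51.05
tool_pos: [0.4541, -0.0169, 0.012]
ee_rot: [-1.571, -0.002, -0.082]
wrist_force: [0.2, 0.3, 0.9]
width: 0.0572
t 51.05 now [454.1 -16.9  12. ] yaw -4.7 j1,j6 [-9. -5.] tilt [ 0.002 -1.    -0.   ] F [0.2 0.3 0.9] w 57.2
delta [ 0.4 -0.  -0.3] turn 0.0001 dist 1 rows>= 0.0 target j6 3
time: 52.05
tool_pos: [0.4537, -0.0168, 0.1223]
ee_rot: [-1.571, -0.004, -0.082]
wrist_force: [0.2, 0.2, -2.0]
width: 0.0268
t 52.05 now [453.7 -16.8 122.3] yaw -4.7 j1,j6 [-9. -5.] tilt [ 0.004 -1.    -0.   ] F [ 0.2  0.2 -2. ] w 26.8
delta [ -17.8   -7.7 -255.5] turn 0.0 dist 256 rows>= 5.1 target j6 -28
```

```bash
python3 -m handwheel '[{"delta_pos":[-2,0,-20],"yaw":0},{"delta_pos":[-5,0,-60],"yaw":0},{"delta_pos":[-8,0,-105],"yaw":0},{"delta_pos":[-11,0,-150],"yaw":0},{"delta_pos":[-15,0,-195],"yaw":0},{"delta_pos":[-18,0,-222],"yaw":0},{"delta_pos":[-18,0,-230],"yaw":0},{"delta_pos":[-18,0,-230],"yaw":0},{"delta_pos":[-18,0,-230],"yaw":0}]' 255
python3 - <<'E'
from wb import *
s=cam('wrist'); save(s['image'],'w27.png'); np.save('w27.npy',s,allow_pickle=True)
E
```

```text
time: 52.95
tool_pos: [0.4154, -0.2429, 0.1193]
ee_rot: [-1.568, 0.002, -0.081]
wrist_force: [0.6, 0.2, -1.8]
width: 0.0263
```

View pics/w27.png

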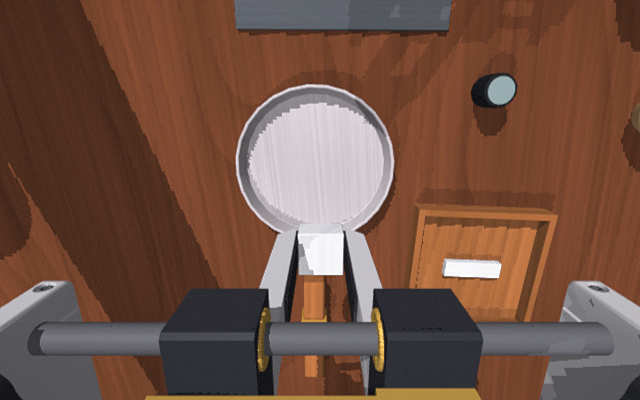

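```bash
python3 - <<'E'
from h import *
s=np.load('w27.npy',allow_pickle=True).item()
P=np.array([ray(s,u,v,.018)[:2]*1000 for u,v in[(236,162),(394,160),(316,85),(260,215),(378,210),(262,105),(369,105)]])
A=np.c_[2*P,np.ones(len(P))]; c=np.linalg.lstsq(A,(P**2).sum(1),rcond=None)[0]; print(c[:2],np.sqrt(c[2]+c[:2]@c[:2]))
E
python3 plan.py 414 -240 25 -4.7
```

```text
[ 413.13520041 -214.13979397] 70.99462072206882
t 53.0 now [ 415.7 -242.8  119.7] yaw -4.6 j1,j6 [-37. -32.] tilt [-0.002 -1.     0.002] F [ 0.8  0.9 -1.2] w 26.6
delta [-1.8 94.8  2.5] turn 0.0015 dist 95 rows>= 1.9 target j6 -25
```

```bash
python3 -m handwheel '[{"delta_pos":[-2,25,2],"yaw":0},{"delta_pos":[-2,60,2],"yaw":0},{"delta_pos":[-2,85,2],"yaw":0},{"delta_pos":[-2,94,2],"yaw":0},{"delta_pos":[-2,98,2],"yaw":0},{"delta_pos":[-2,101,2],"yaw":0},{"delta_pos":[-2,102,2],"yaw":0},{"delta_pos":[-2,102,2],"yaw":0}]' 255; python3 plan.py 413 -240 12 -4.7
```

```text
time: 53.8
tool_pos: [0.4148, -0.2427, 0.02]
ee_rot: [-1.572, -0.002, -0.082]
wrist_force: [-0.3, 0.6, -2.1]
width: 0.0267
t 53.8 now [ 414.8 -242.7   20. ] yaw -4.7 j1,j6 [-37. -32.] tilt [ 0.002 -1.    -0.001] F [-0.3  0.6 -2.1] w 26.7
delta [-2.1  8.   2.6] turn 0.0001 dist 9 rows>= 0.2 target j6 -25
```

```bash
python3 -m handwheel '[{"delta_pos":[-1,3,2],"yaw":0},{"delta_pos":[-1,5,2],"yaw":0},{"delta_pos":[-1,5,2],"yaw":0}]' 255; python3 -m handwheel '[{"delta_pos":[0,1,0],"yaw":0},{"delta_pos":[0,1.3,0],"yaw":0},{"delta_pos":[0,1.3,0],"yaw":0}]' 255
```

```text
time: 54.1
tool_pos: [0.413, -0.24, 0.0136]
ee_rot: [-1.571, 0.0, -0.082]
wrist_force: [-0.1, -0.5, -1.9]
width: 0.0269
time: 54.4
tool_pos: [0.4132, -0.2402, 0.0125]
ee_rot: [-1.571, -0.0, -0.082]
wrist_force: [-0.2, -0.6, -1.3]
width: 0.027
```

```bash
python3 -m handwheel '[{"delta_pos":[0,0.6,0],"yaw":0},{"delta_pos":[0,0.6,0],"yaw":0},{"delta_pos":[0,0.6,0],"yaw":0}]' 255; python3 -m handwheel '[{"delta_pos":[0,0.5,0],"yaw":0},{"delta_pos":[0,0.5,0],"yaw":0},{"delta_pos":[0,0.5,0],"yaw":0}]' 255
```

```text
time: 54.7
tool_pos: [0.4133, -0.2402, 0.0124]
ee_rot: [-1.571, -0.0, -0.082]
wrist_force: [-2.6, 0.8, 2.9]
width: 0.0263
time: 55.0
tool_pos: [0.4133, -0.2403, 0.0124]
ee_rot: [-1.571, -0.0, -0.082]
wrist_force: [-2.3, 1.7, 6.5]
width: 0.0263
```

```bash
python3 -m handwheel '[{"delta_pos":[0,-1,0],"yaw":0},{"delta_pos":[0,-1,0],"yaw":0},{"delta_pos":[0,-1,0],"yaw":0},{"delta_pos":[0,-1,0],"yaw":0},{"delta_pos":[0,-30,0],"yaw":0},{"delta_pos":[0,-80,0],"yaw":0},{"delta_pos":[0,-130,0],"yaw":0},{"delta_pos":[0,-180,0],"yaw":0},{"delta_pos":[0,-210,0],"yaw":0},{"delta_pos":[0,-210,0],"yaw":0}]' 130; python3 plan.py 450 150 230 -4.7
python3 - <<'E'
from wb import *
s=cam('wrist'); save(s['image'],'w28.png')
s=cam('scene'); save(cv2.resize(s['image'][120:300,170:470],None,fx=2.5,fy=2.5),'s28.png')
E
```

```text
time: 56.0
tool_pos: [0.4155, -0.2418, 0.2275]
ee_rot: [-1.577, -0.01, -0.082]
wrist_force: [-0.9, -0.1, 0.3]
width: 0.0462
t 56.0 now [ 415.5 -241.8  227.5] yaw -4.7 j1,j6 [-37. -32.] tilt [ 0.01  -1.    -0.006] F [-0.9 -0.1  0.3] w 46.2
delta [  2.4  -4.9 393.3] turn 0.0001 dist 393 rows>= 7.9 target j6 23
```

View pics/w28.png

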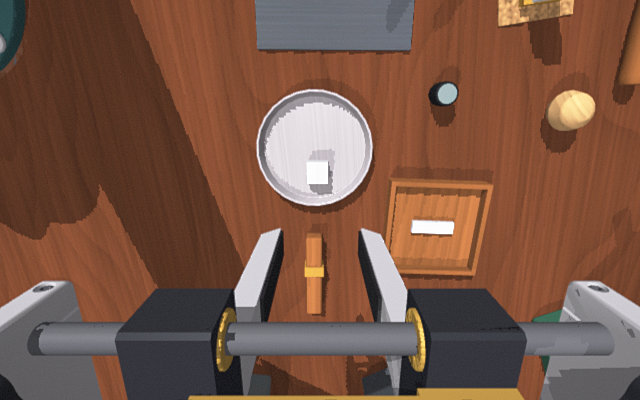

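View pics/s28.png

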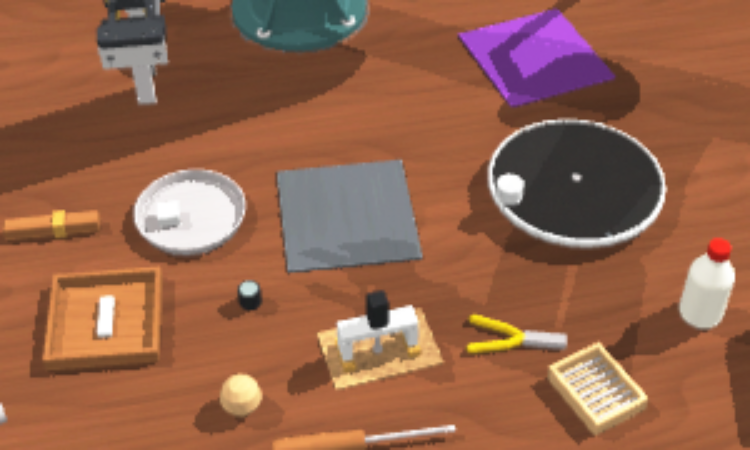

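Block flat in the dish. The slug has been knocked aside (now near the platter rim, crop 510,189); re-measure.

```bash
python3 -m handwheel '[{"delta_pos":[2,0,30],"yaw":0},{"delta_pos":[2,0,75],"yaw":0},{"delta_pos":[2,0,120],"yaw":0},{"delta_pos":[2,0,165],"yaw":0},{"delta_pos":[2,0,210],"yaw":0},{"delta_pos":[2,0,255],"yaw":0},{"delta_pos":[2,0,300],"yaw":0},{"delta_pos":[2,0,340],"yaw":0},{"delta_pos":[2,0,355],"yaw":0},{"delta_pos":[2,0,355],"yaw":0},{"delta_pos":[2,0,355],"yaw":0}]' 60
python3 - <<'E'
from wb import *
s=cam('wrist'); save(s['image'],'w29.png'); np.save('w29.npy',s,allow_pickle=True)
d=cam('side'); save(cv2.resize(d['image'][230:360,180:340],None,fx=4,fy=4),'d29.png');np.save('d29.npy',d,allow_pickle=True)
E
```

```text
time: 57.2
tool_pos: [0.4434, 0.1131, 0.2193]
ee_rot: [-1.572, 0.004, -0.081]
wrist_force: [-0.5, -0.5, 1.0]
width: 0.0719
```

View pics/w29.png

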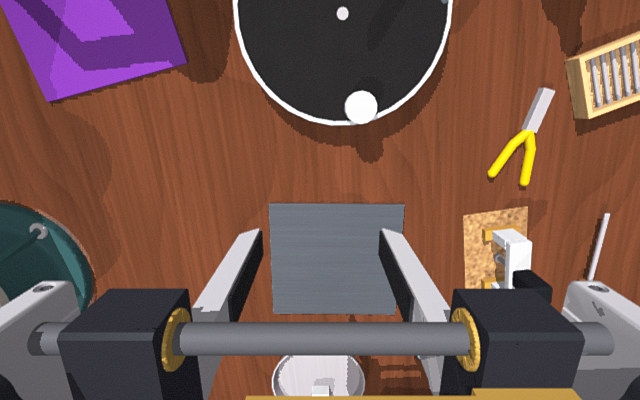

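View pics/d29.png

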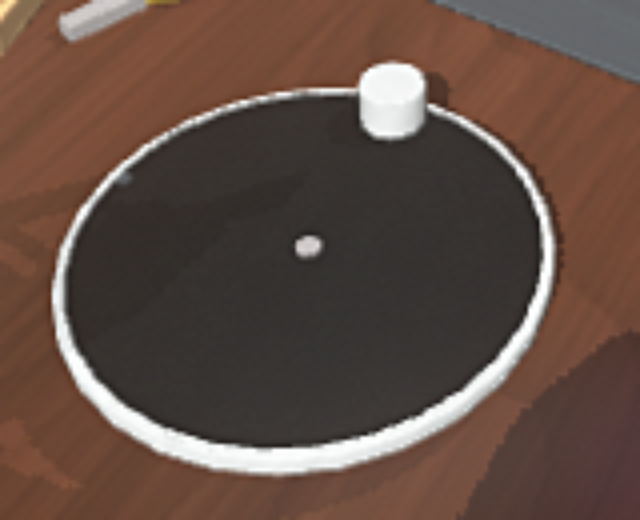

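```bash
python3 - <<'E'
from h import *
s=np.load('w29.npy',allow_pickle=True).item(); d=np.load('d29.npy',allow_pickle=True).item()
print(ray(s,361,107,.051),ray(d,278,250,.051), ray(s,343,13,.03))
for u in(344,378): print(ray(s,u,107,.051))
E
python3 plan.py 495 190 110 -4.7
```

```text
[0.49221319 0.18923056 0.051     ] [0.49188268 0.18802597 0.051     ] [0.4802174 0.2845552 0.03     ]
[0.47420585 0.1906939  0.051     ]
[0.51021326 0.1877678  0.051     ]
t 57.3 now [443.9 112.4 220.3] yaw -4.8 j1,j6 [ 7. 12.] tilt [-0.002 -1.    -0.001] F [-0.1 -0.6  1.1] w 72.2
delta [ 44.7 110.1  81.7] turn -0.0014 dist 144 rows>= 2.9 target j6 26
```

```bash
python3 plan.py 492.1 188.7 85 -4.7; python3 -m handwheel '[{"delta_pos":[20,20,35],"yaw":0},{"delta_pos":[38,60,72],"yaw":0},{"delta_pos":[41.5,100,80],"yaw":0},{"delta_pos":[41.5,130,80],"yaw":0},{"delta_pos":[41.5,134,80],"yaw":0},{"delta_pos":[41.5,134,80],"yaw":0},{"delta_pos":[41.5,134,80],"yaw":0}]' 60;python3 plan.py 492.1 188.7 37 -4.7
python3 - <<'E'
from wb import *
s=cam('wrist'); save(s['image'],'w30.png')
E
```

```text
t 57.3 now [443.9 112.4 220.3] yaw -4.8 j1,j6 [ 7. 12.] tilt [-0.002 -1.    -0.001] F [-0.1 -0.6  1.1] w 72.2
delta [ 41.9 135.1  80.2] turn -0.0014 dist 163 rows>= 3.3 target j6 26
time: 58.0
tool_pos: [0.4938, 0.1893, 0.0898]
ee_rot: [-1.57, -0.004, -0.084]
wrist_force: [-0.0, -0.4, 0.2]
width: 0.0718
t 58.0 now [493.8 189.3  89.8] yaw -4.8 j1,j6 [15. 20.] tilt [ 0.004 -1.     0.001] F [-0.  -0.4  0.2] w 71.8
delta [-1.8 52.8 -0.8] turn -0.0015 dist 53 rows>= 1.1 target j6 26
```

View pics/w30.png

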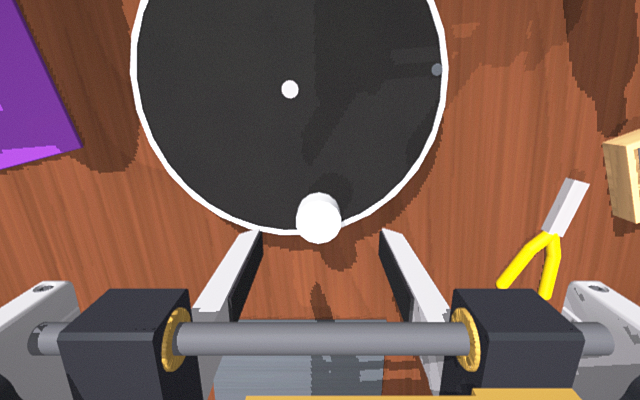

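```bash
python3 -m handwheel '[{"delta_pos":[-1,25,-0.5],"yaw":0},{"delta_pos":[-1,44,-0.5],"yaw":0},{"delta_pos":[-1,51,-0.5],"yaw":0},{"delta_pos":[-1,51,-0.5],"yaw":0},{"delta_pos":[-1,51,-0.5],"yaw":0}]' 60;python3 plan.py 492.1 188.7 37 -4.7
python3 - <<'E'
from wb import *
s=cam('wrist'); save(s['image'],'w31.png'); 
R=robot.get_obs()['tool_pos']; print(proj(s,[.4921,.1887,.051]), proj(s,R))
E
```

```text
time: 58.55
tool_pos: [0.4924, 0.1896, 0.0382]
ee_rot: [-1.57, -0.003, -0.082]
wrist_force: [0.3, 0.4, -0.1]
width: 0.072
t 58.55 now [492.4 189.6  38.2] yaw -4.7 j1,j6 [15. 20.] tilt [ 0.003 -1.     0.001] F [ 0.3  0.4 -0.1] w 72.0
delta [-0.2  1.2 -0.9] turn -0.0002 dist 1 rows>= 0.0 target j6 26
[320.1937     254.32825553] [320.63423414 243.50544107]
```

View pics/w31.png

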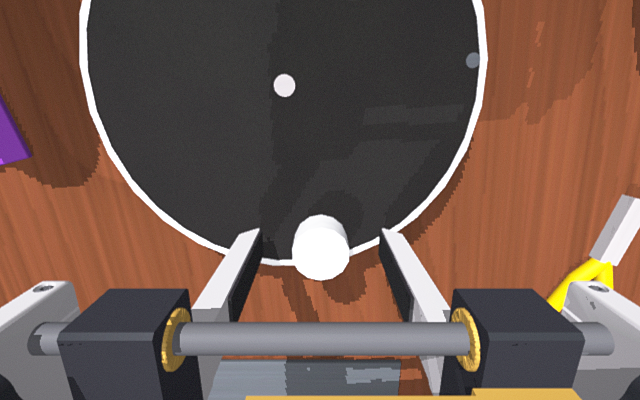

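```bash
python3 -m handwheel '[{"delta_pos":[0,1,1.5],"yaw":0},{"delta_pos":[0,1,1.5],"yaw":0}]' 60; python3 -m handwheel '[{"delta_pos":[0,0,0],"yaw":0},{"delta_pos":[0,0,0],"yaw":0},{"delta_pos":[0,0,0],"yaw":0},{"delta_pos":[0,0,0],"yaw":0},{"delta_pos":[0,0,0],"yaw":0},{"delta_pos":[0,0,0],"yaw":0},{"delta_pos":[0,-15,0],"yaw":0},{"delta_pos":[0,-45,0],"yaw":0},{"delta_pos":[0,-75,0],"yaw":0},{"delta_pos":[0,-75,0],"yaw":0}]' 255; python3 plan.py 455 -16 113 -4.7
python3 - <<'E'
from wb import *
s=cam('wrist'); save(s['image'],'w32.png')
E
```

```text
time: 58.8
tool_pos: [0.4918, 0.1912, 0.0362]
ee_rot: [-1.57, -0.001, -0.082]
wrist_force: [-1.2, -0.3, 0.2]
width: 0.0714
time: 59.8
tool_pos: [0.4942, 0.1917, 0.1148]
ee_rot: [-1.568, -0.009, -0.082]
wrist_force: [1.1, 0.8, -1.6]
width: 0.0331
t 59.8 now [494.2 191.7 114.8] yaw -4.7 j1,j6 [15. 20.] tilt [ 0.009 -1.     0.003] F [ 1.1  0.8 -1.6] w 33.1
delta [ -22.1    1.  -210.3] turn 0.0 dist 211 rows>= 4.2 target j6 3
```

View pics/w32.png

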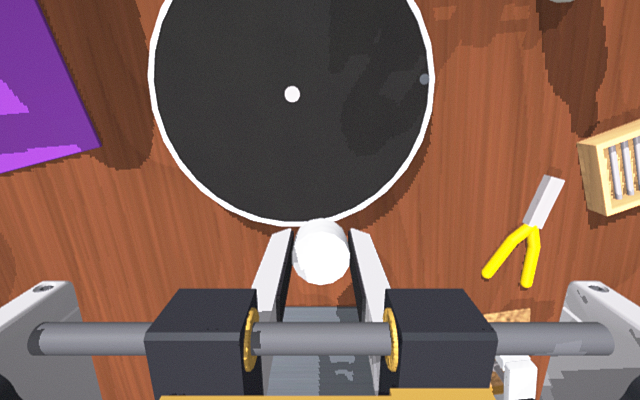

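```bash
python3 -m handwheel '[{"delta_pos":[-1,0,-10],"yaw":0},{"delta_pos":[-4,0,-35],"yaw":0},{"delta_pos":[-8,0,-70],"yaw":0},{"delta_pos":[-12,0,-110],"yaw":0},{"delta_pos":[-16,0,-150],"yaw":0},{"delta_pos":[-20,0,-185],"yaw":0},{"delta_pos":[-21,0,-205],"yaw":0},{"delta_pos":[-21,0,-210],"yaw":0},{"delta_pos":[-21,0,-210],"yaw":0},{"delta_pos":[-21,0,-210],"yaw":0}]' 255; python3 plan.py 455 -16 14 -4.7
```

```text
time: 60.85
tool_pos: [0.4526, -0.0159, 0.1094]
ee_rot: [-1.57, 0.002, -0.081]
wrist_force: [-0.2, -0.3, -1.7]
width: 0.0329
t 60.85 now [452.6 -15.9 109.4] yaw -4.7 j1,j6 [-9. -5.] tilt [-0.002 -1.     0.001] F [-0.2 -0.3 -1.7] w 32.9
delta [ 2.5 95.4  0. ] turn 0.0006 dist 95 rows>= 1.9 target j6 3
```

```bash
python3 -m handwheel '[{"delta_pos":[2,30,0],"yaw":0},{"delta_pos":[2,65,0],"yaw":0},{"delta_pos":[2,85,0],"yaw":0},{"delta_pos":[2,91,0],"yaw":0},{"delta_pos":[2,94,0],"yaw":0},{"delta_pos":[2,95,0],"yaw":0},{"delta_pos":[2,95,0],"yaw":0}]' 255; python3 -m handwheel '[{"delta_pos":[0,0.7,0],"yaw":0},{"delta_pos":[0,1,0],"yaw":0},{"delta_pos":[0,1,0],"yaw":0}]' 255; python3 -m handwheel '[{"delta_pos":[0,0.7,0],"yaw":0},{"delta_pos":[0,1,0],"yaw":0},{"delta_pos":[0,1,0],"yaw":0}]' 255
```

```text
time: 61.55
tool_pos: [0.4563, -0.0168, 0.0167]
ee_rot: [-1.571, -0.003, -0.082]
wrist_force: [-0.6, -0.4, -1.4]
width: 0.0333
time: 61.85
tool_pos: [0.4554, -0.0169, 0.0148]
ee_rot: [-1.571, -0.001, -0.082]
wrist_force: [-0.1, -0.4, -1.9]
width: 0.0337
time: 62.15
tool_pos: [0.455, -0.0169, 0.0133]
ee_rot: [-1.571, 0.0, -0.082]
wrist_force: [-0.6, 1.0, -2.2]
width: 0.0338
```

```bash
python3 -m handwheel '[{"delta_pos":[0,0.8,0],"yaw":0},{"delta_pos":[0,0.8,0],"yaw":0},{"delta_pos":[0,0.8,0],"yaw":0}]' 255; python3 -m handwheel '[{"delta_pos":[0,0.6,0],"yaw":0},{"delta_pos":[0,0.6,0],"yaw":0},{"delta_pos":[0,0.6,0],"yaw":0}]' 255
```

```text
time: 62.45
tool_pos: [0.4551, -0.0169, 0.0125]
ee_rot: [-1.571, 0.0, -0.082]
wrist_force: [0.5, -0.2, -2.6]
width: 0.0332
time: 62.75
tool_pos: [0.4551, -0.0169, 0.012]
ee_rot: [-1.571, 0.0, -0.082]
wrist_force: [-0.6, 0.2, -1.4]
width: 0.0334
```

```bash
python3 -m handwheel '[{"delta_pos":[0,0.4,0],"yaw":0},{"delta_pos":[0,0.4,0],"yaw":0},{"delta_pos":[0,0.4,0],"yaw":0}]' 255; python3 -m handwheel '[{"delta_pos":[0,0.4,0],"yaw":0},{"delta_pos":[0,0.4,0],"yaw":0},{"delta_pos":[0,0.4,0],"yaw":0}]' 255
```

```text
time: 63.05
tool_pos: [0.4552, -0.0169, 0.0116]
ee_rot: [-1.571, -0.0, -0.082]
wrist_force: [-0.3, -0.7, -1.7]
width: 0.0333
time: 63.35
tool_pos: [0.4553, -0.0169, 0.0114]
ee_rot: [-1.571, -0.0, -0.082]
wrist_force: [-1.4, 0.7, -0.2]
width: 0.0329
```

Contact; release and rise.

```bash
python3 -m handwheel '[{"delta_pos":[0,0.2,0],"yaw":0},{"delta_pos":[0,0.2,0],"yaw":0},{"delta_pos":[0,0.2,0],"yaw":0},{"delta_pos":[0,0.2,0],"yaw":0},{"delta_pos":[0,-30,0],"yaw":0},{"delta_pos":[0,-75,0],"yaw":0},{"delta_pos":[0,-120,0],"yaw":0},{"delta_pos":[0,-165,0],"yaw":0},{"delta_pos":[0,-200,0],"yaw":0},{"delta_pos":[0,-200,0],"yaw":0}]' 80; python3 plan.py 676.4 -25.2 130 3
python3 - <<'E'
from wb import *
s=cam('wrist'); save(s['image'],'w33.png'); wrist_blanks(s,[.027],(270,100,380,235))
E
```

```text
time: 64.35
tool_pos: [0.4582, -0.0173, 0.2179]
ee_rot: [-1.572, -0.013, -0.082]
wrist_force: [0.6, 0.3, 0.3]
width: 0.0647
t 64.35 now [458.2 -17.3 217.9] yaw -4.7 j1,j6 [-9. -5.] tilt [ 0.013 -1.    -0.001] F [0.6 0.3 0.3] w 64.7
delta [217.   90.6  10.1] turn -0.1343 dist 235 rows>= 4.7 target j6 -5
px [316. 176.] z 0.027 c 454.7 -16.9 short 32.6 @-4.9 long 35.7
```

View pics/w33.png

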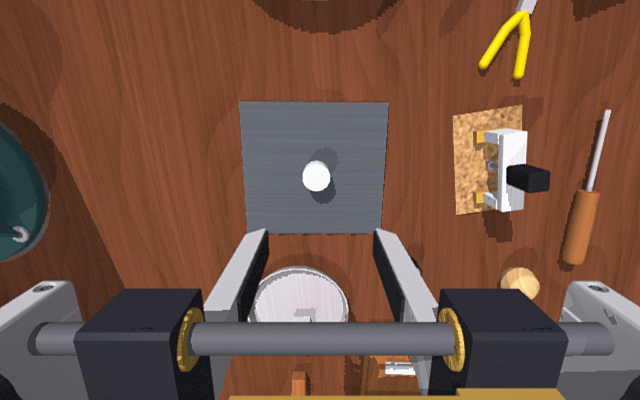

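Slug stands upright at about (454.8, -16.5). Fetch the gauge.

```bash
python3 -m handwheel '[{"delta_pos":[45,0,2],"yaw":-0.03},{"delta_pos":[90,0,4],"yaw":-0.06},{"delta_pos":[135,0,6],"yaw":-0.09},{"delta_pos":[180,20,9],"yaw":-0.12},{"delta_pos":[214,60,10.5],"yaw":-0.134},{"delta_pos":[219,80,10.5],"yaw":-0.134},{"delta_pos":[219,85,10.5],"yaw":-0.134},{"delta_pos":[219,85,10.5],"yaw":-0.134},{"delta_pos":[219,85,10.5],"yaw":-0.134}]' 100; python3 plan.py 676.4 -25.2 61.5 3
```

```text
time: 65.3
tool_pos: [0.6742, -0.0243, 0.1277]
ee_rot: [-1.571, -0.002, 0.052]
wrist_force: [0.2, -0.3, 0.1]
width: 0.057
t 65.3 now [674.2 -24.3 127.7] yaw 3.0 j1,j6 [ -7. -10.] tilt [ 0.002 -1.    -0.   ] F [ 0.2 -0.3  0.1] w 57.0
delta [ 2.  66.2 -1. ] turn -0.0004 dist 66 rows>= 1.3 target j6 -5
```

```bash
python3 -m handwheel '[{"delta_pos":[2,15,-1],"yaw":0},{"delta_pos":[2,42,-1],"yaw":0},{"delta_pos":[2,60,-1],"yaw":0},{"delta_pos":[2,64,-1],"yaw":0},{"delta_pos":[2,65,-1],"yaw":0},{"delta_pos":[2,65,-1],"yaw":0},{"delta_pos":[2,65,-1],"yaw":0}]' 100; python3 plan.py 676.4 -25.2 61.5 3
python3 - <<'E'
from wb import *
s=cam('wrist'); save(s['image'],'w34.png')
E
```

```text
time: 66.0
tool_pos: [0.6774, -0.0254, 0.0632]
ee_rot: [-1.571, -0.003, 0.052]
wrist_force: [-0.6, -0.7, -0.1]
width: 0.0569
t 66.0 now [677.4 -25.4  63.2] yaw 3.0 j1,j6 [ -7. -10.] tilt [ 0.003 -1.    -0.001] F [-0.6 -0.7 -0.1] w 56.9
delta [-1.   1.7  0.2] turn -0.0004 dist 2 rows>= 0.0 target j6 -5
```

View pics/w34.png

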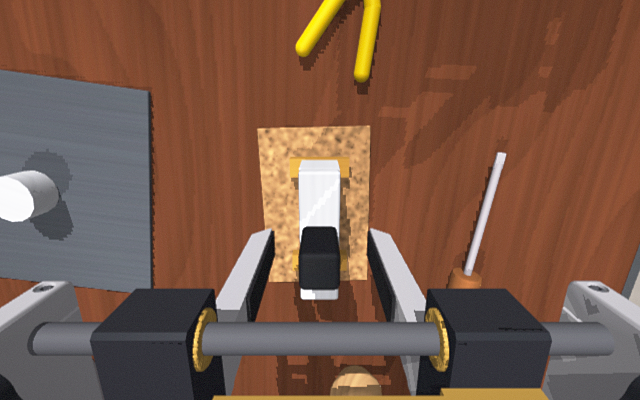

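```bash
python3 -m handwheel '[{"delta_pos":[-0.5,1,0],"yaw":0},{"delta_pos":[-0.5,1,0],"yaw":0},{"delta_pos":[-0.5,1,0],"yaw":0},{"delta_pos":[-0.5,1,0],"yaw":0},{"delta_pos":[-0.5,1,0],"yaw":0},{"delta_pos":[-0.5,1,0],"yaw":0},{"delta_pos":[-0.5,1,0],"yaw":0}]' 255; python3 -m handwheel '[{"delta_pos":[0,-5,0],"yaw":0},{"delta_pos":[0,-20,0],"yaw":0},{"delta_pos":[0,-40,0],"yaw":0},{"delta_pos":[0,-58,0],"yaw":0},{"delta_pos":[0,-62,0],"yaw":0},{"delta_pos":[0,-62,0],"yaw":0}]' 255; python3 plan.py 454.8 -16.5 121 -4.7
```

```text
time: 66.75
tool_pos: [0.676, -0.0252, 0.0602]
ee_rot: [-1.571, -0.0, 0.052]
wrist_force: [1.1, 0.3, -0.2]
width: 0.0219
time: 67.35
tool_pos: [0.6764, -0.0253, 0.1236]
ee_rot: [-1.571, -0.002, 0.052]
wrist_force: [0.5, 0.9, -4.5]
width: 0.0222
t 67.35 now [676.4 -25.3 123.6] yaw 3.0 j1,j6 [ -7. -10.] tilt [ 0.002 -1.    -0.   ] F [ 0.5  0.9 -4.5] w 22.2
delta [-220.8    2.1   20.3] turn 0.134 dist 222 rows>= 4.4 target j6 3
```

```bash
python3 -m handwheel '[{"delta_pos":[-10,0,1],"yaw":0.01},{"delta_pos":[-30,0,3],"yaw":0.02},{"delta_pos":[-60,0,5],"yaw":0.04},{"delta_pos":[-95,0,8],"yaw":0.06},{"delta_pos":[-130,0,11],"yaw":0.08},{"delta_pos":[-165,0,15],"yaw":0.1},{"delta_pos":[-195,0,18],"yaw":0.12},{"delta_pos":[-213,0,20],"yaw":0.134},{"delta_pos":[-220.5,0,20.3],"yaw":0.134},{"delta_pos":[-220.5,0,20.3],"yaw":0.134},{"delta_pos":[-220.5,0,20.3],"yaw":0.134}]' 255; python3 plan.py 454.8 -16.5 61 -4.7
python3 - <<'E'
from wb import *
s=cam('side'); save(cv2.resize(s['image'][140:300,200:440],None,fx=3,fy=3),'d35.png')
E
```

```text
time: 68.45
tool_pos: [0.4552, -0.0165, 0.122]
ee_rot: [-1.571, -0.001, -0.082]
wrist_force: [-0.4, -0.8, -4.1]
width: 0.0217
t 68.45 now [455.2 -16.5 122. ] yaw -4.7 j1,j6 [-9. -5.] tilt [ 0.001 -1.    -0.   ] F [-0.4 -0.8 -4.1] w 21.7
delta [-0.4 61.   0. ] turn 0.0001 dist 61 rows>= 1.2 target j6 3
```

View pics/d35.png

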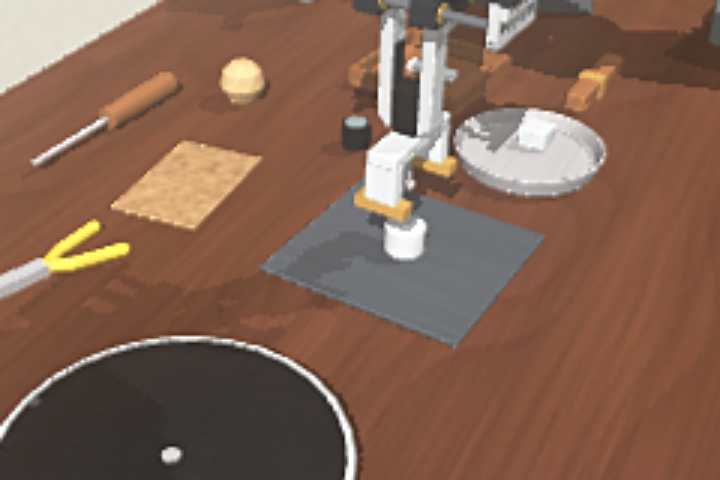

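```bash
python3 -m handwheel '[{"delta_pos":[0,12,0],"yaw":0},{"delta_pos":[0,26,0],"yaw":0},{"delta_pos":[0,40,0],"yaw":0},{"delta_pos":[0,49,0],"yaw":0},{"delta_pos":[0,54,0],"yaw":0},{"delta_pos":[0,57,0],"yaw":0},{"delta_pos":[0,58,0],"yaw":0},{"delta_pos":[0,58,0],"yaw":0}]' 255;  python3 -m handwheel '[{"delta_pos":[0,0.6,0],"yaw":0},{"delta_pos":[0,1,0],"yaw":0},{"delta_pos":[0,1,0],"yaw":0}]' 255
```

```text
time: 69.3
tool_pos: [0.4546, -0.0164, 0.0645]
ee_rot: [-1.571, -0.0, -0.082]
wrist_force: [-1.4, -0.7, -1.8]
width: 0.0218
time: 69.6
tool_pos: [0.4549, -0.0165, 0.0635]
ee_rot: [-1.571, -0.001, -0.082]
wrist_force: [-1.2, -0.1, -2.3]
width: 0.0222
```

```bash
python3 -m handwheel '[{"delta_pos":[0,0.6,0],"yaw":0},{"delta_pos":[0,0.8,0],"yaw":0},{"delta_pos":[0,0.8,0],"yaw":0}]' 255
```

```text
time: 69.9
tool_pos: [0.4549, -0.0165, 0.0625]
ee_rot: [-1.571, -0.001, -0.082]
wrist_force: [-0.7, 0.3, -1.2]
width: 0.022
```

```bash
python3 -m handwheel '[{"delta_pos":[0,0.6,0],"yaw":0},{"delta_pos":[0,0.8,0],"yaw":0},{"delta_pos":[0,0.8,0],"yaw":0}]' 255;  python3 -m handwheel '[{"delta_pos":[0,0.6,0],"yaw":0},{"delta_pos":[0,0.6,0],"yaw":0},{"delta_pos":[0,0.6,0],"yaw":0}]' 255
```

```text
time: 70.2
tool_pos: [0.4549, -0.0165, 0.0617]
ee_rot: [-1.571, -0.001, -0.082]
wrist_force: [-0.0, 0.5, -1.8]
width: 0.0215
time: 70.5
tool_pos: [0.4549, -0.0165, 0.0611]
ee_rot: [-1.571, -0.001, -0.082]
wrist_force: [1.5, -0.5, -2.7]
width: 0.022
```

```bash
python3 -m handwheel '[{"delta_pos":[0,0.6,0],"yaw":0},{"delta_pos":[0,0.6,0],"yaw":0},{"delta_pos":[0,0.6,0],"yaw":0}]' 255;  python3 -m handwheel '[{"delta_pos":[0,0.4,0],"yaw":0},{"delta_pos":[0,0.4,0],"yaw":0},{"delta_pos":[0,0.4,0],"yaw":0}]' 255
```

```text
time: 70.8
tool_pos: [0.4549, -0.0165, 0.0611]
ee_rot: [-1.571, -0.001, -0.082]
wrist_force: [-0.0, -0.3, 3.3]
width: 0.0219
time: 71.1
tool_pos: [0.4549, -0.0165, 0.061]
ee_rot: [-1.571, -0.001, -0.082]
wrist_force: [0.3, 0.2, 6.1]
width: 0.0218
```

Soles on the plate. Release, let it stand.

```bash
python3 -m handwheel '[{"delta_pos":[0,-0.4,0],"yaw":0},{"delta_pos":[0,-0.4,0],"yaw":0},{"delta_pos":[0,-0.4,0],"yaw":0},{"delta_pos":[0,-0.4,0],"yaw":0},{"delta_pos":[0,-0.4,0],"yaw":0},{"delta_pos":[0,-0.4,0],"yaw":0},{"delta_pos":[0,-0.4,0],"yaw":0},{"delta_pos":[0,-0.4,0],"yaw":0}]' 100
python3 -m handwheel '[{"delta_pos":[0,0,0],"yaw":0},{"delta_pos":[0,0,0],"yaw":0},{"delta_pos":[0,0,0],"yaw":0},{"delta_pos":[0,0,0],"yaw":0},{"delta_pos":[0,0,0],"yaw":0},{"delta_pos":[0,0,0],"yaw":0},{"delta_pos":[0,0,0],"yaw":0},{"delta_pos":[0,0,0],"yaw":0},{"delta_pos":[0,0,0],"yaw":0}]' 100
python3 - <<'E'
from wb import *
s=cam('wrist'); save(s['image'],'w36.png')
s=cam('side'); save(cv2.resize(s['image'][140:300,200:440],None,fx=3,fy=3),'d36.png')
E
```

```text
time: 71.9
tool_pos: [0.4546, -0.0164, 0.0604]
ee_rot: [-1.571, 0.0, -0.082]
wrist_force: [0.6, 0.3, 0.1]
width: 0.057
time: 72.8
tool_pos: [0.4546, -0.0164, 0.0604]
ee_rot: [-1.571, -0.0, -0.082]
wrist_force: [-0.5, -0.3, 0.3]
width: 0.0573
```

View pics/d36.png

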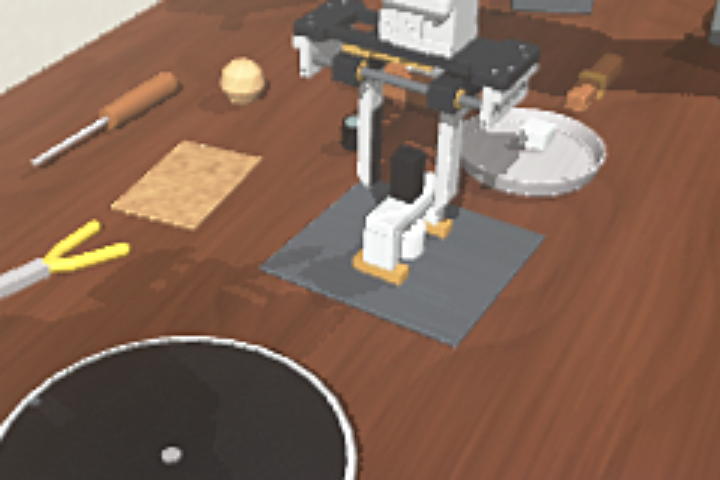

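View pics/w36.png

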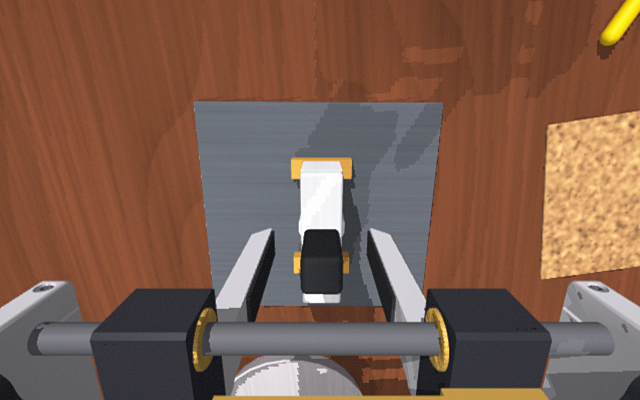

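```bash
python3 -m handwheel '[{"delta_pos":[0,-1.5,0],"yaw":0},{"delta_pos":[0,-1.5,0],"yaw":0},{"delta_pos":[0,-1.5,0],"yaw":0},{"delta_pos":[0,-1.5,0],"yaw":0},{"delta_pos":[0,-1.5,0],"yaw":0},{"delta_pos":[0,-1.5,0],"yaw":0},{"delta_pos":[0,-1.5,0],"yaw":0},{"delta_pos":[0,-6,0],"yaw":0},{"delta_pos":[0,-20,0],"yaw":0},{"delta_pos":[0,-40,0],"yaw":0},{"delta_pos":[0,-57,0],"yaw":0},{"delta_pos":[0,-60,0],"yaw":0}]' 255;python3 plan.py 676 -25 115 3
```

```text
time: 74.1
tool_pos: [0.4558, -0.0166, 0.1231]
ee_rot: [-1.571, -0.004, -0.082]
wrist_force: [0.1, -0.0, -3.1]
width: 0.0219
t 74.1 now [455.8 -16.6 123.1] yaw -4.7 j1,j6 [-9. -5.] tilt [ 0.004 -1.    -0.   ] F [ 0.1 -0.  -3.1] w 21.9
delta [220.2   8.9   9.7] turn -0.1343 dist 221 rows>= 4.4 target j6 -5
```

```bash
python3 -m handwheel '[{"delta_pos":[10,0,0],"yaw":-0.01},{"delta_pos":[30,0,1],"yaw":-0.02},{"delta_pos":[60,0,2],"yaw":-0.04},{"delta_pos":[95,2,4],"yaw":-0.06},{"delta_pos":[130,4,6],"yaw":-0.08},{"delta_pos":[165,6,8],"yaw":-0.1},{"delta_pos":[195,8,9],"yaw":-0.12},{"delta_pos":[213,8,9.7],"yaw":-0.134},{"delta_pos":[221,8,9.7],"yaw":-0.134},{"delta_pos":[221,8,9.7],"yaw":-0.134},{"delta_pos":[221,8,9.7],"yaw":-0.134}]' 255;python3 plan.py 676 -25 61 3
```

```text
time: 75.2
tool_pos: [0.6746, -0.0248, 0.1114]
ee_rot: [-1.57, 0.003, 0.052]
wrist_force: [-0.2, 0.4, -4.5]
width: 0.0219
t 75.2 now [674.6 -24.8 111.4] yaw 3.0 j1,j6 [ -7. -10.] tilt [-0.003 -1.     0.   ] F [-0.2  0.4 -4.5] w 21.9
delta [ 1.5 50.4 -0.3] turn -0.0004 dist 50 rows>= 1.0 target j6 -5
```

```bash
python3 -m handwheel '[{"delta_pos":[0.5,12,0],"yaw":0},{"delta_pos":[0.5,28,0],"yaw":0},{"delta_pos":[0.5,40,0],"yaw":0},{"delta_pos":[0.5,45,0],"yaw":0},{"delta_pos":[0.5,47,0],"yaw":0},{"delta_pos":[0.5,49,0],"yaw":0},{"delta_pos":[0.5,50,0],"yaw":0},{"delta_pos":[0.5,50,0],"yaw":0}]' 255; python3 -m handwheel '[{"delta_pos":[0,0.8,0],"yaw":0},{"delta_pos":[0,0.8,0],"yaw":0},{"delta_pos":[0,0.8,0],"yaw":0}]' 255; python3 -m handwheel '[{"delta_pos":[0,0.5,0],"yaw":0},{"delta_pos":[0,0.5,0],"yaw":0},{"delta_pos":[0,0.5,0],"yaw":0}]' 255
```

```text
time: 76.0
tool_pos: [0.6765, -0.0249, 0.063]
ee_rot: [-1.571, -0.001, 0.052]
wrist_force: [0.7, 0.2, -3.9]
width: 0.022
time: 76.3
tool_pos: [0.6762, -0.0248, 0.0618]
ee_rot: [-1.571, -0.0, 0.052]
wrist_force: [0.1, -0.4, -4.8]
width: 0.0219
time: 76.6
tool_pos: [0.6761, -0.0249, 0.0611]
ee_rot: [-1.571, 0.0, 0.052]
wrist_force: [0.0, 0.3, -4.0]
width: 0.0219
```

```bash
python3 -m handwheel '[{"delta_pos":[0,0.6,0],"yaw":0},{"delta_pos":[0,0.6,0],"yaw":0},{"delta_pos":[0,0.6,0],"yaw":0}]' 255; python3 -m handwheel '[{"delta_pos":[0,0.5,0],"yaw":0},{"delta_pos":[0,0.5,0],"yaw":0},{"delta_pos":[0,0.5,0],"yaw":0}]' 255
```

```text
time: 76.9
tool_pos: [0.6762, -0.0248, 0.061]
ee_rot: [-1.571, -0.0, 0.052]
wrist_force: [-0.5, -0.4, -2.0]
width: 0.0216
time: 77.2
tool_pos: [0.6762, -0.0249, 0.0609]
ee_rot: [-1.571, -0.001, 0.052]
wrist_force: [-1.6, 0.5, 1.4]
width: 0.0222
```

```bash
python3 -m handwheel '[{"delta_pos":[0,0.3,0],"yaw":0},{"delta_pos":[0,0.3,0],"yaw":0},{"delta_pos":[0,0,0],"yaw":0}]' 255; python3 -m handwheel '[{"delta_pos":[0,0,0],"yaw":0},{"delta_pos":[0,0,0],"yaw":0},{"delta_pos":[0,0,0],"yaw":0},{"delta_pos":[0,0,0],"yaw":0},{"delta_pos":[0,-15,0],"yaw":0},{"delta_pos":[0,-40,0],"yaw":0},{"delta_pos":[0,-80,0],"yaw":0},{"delta_pos":[0,-100,0],"yaw":0},{"delta_pos":[0,-100,0],"yaw":0}]' 100; python3 plan.py 454.8 -16.5 80 -4.7
python3 - <<'E'
from wb import *
s=cam('wrist'); save(s['image'],'w37.png')
E
```

```text
time: 77.5
tool_pos: [0.6763, -0.0248, 0.0609]
ee_rot: [-1.571, -0.001, 0.052]
wrist_force: [-2.7, -0.4, 4.9]
width: 0.022
time: 78.4
tool_pos: [0.6788, -0.0251, 0.1667]
ee_rot: [-1.573, -0.011, 0.052]
wrist_force: [0.4, 0.0, 0.1]
width: 0.057
t 78.4 now [678.8 -25.1 166.7] yaw 3.0 j1,j6 [ -7. -10.] tilt [ 0.011 -1.    -0.002] F [0.4 0.  0.1] w 57.0
delta [-224.2   84.2   20.4] turn 0.134 dist 240 rows>= 4.8 target j6 3
```

View pics/w37.png

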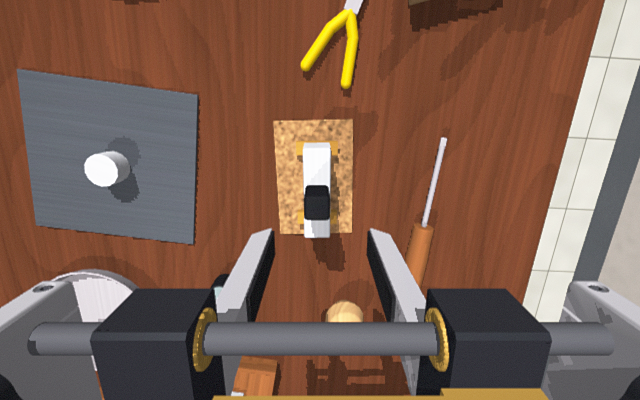

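Gauge stands on the pad (316,190). Pick the slug.

```bash
python3 -m handwheel '[{"delta_pos":[-40,0,3],"yaw":0.03},{"delta_pos":[-85,0,7],"yaw":0.06},{"delta_pos":[-130,20,11],"yaw":0.09},{"delta_pos":[-175,45,15],"yaw":0.12},{"delta_pos":[-215,70,19],"yaw":0.134},{"delta_pos":[-222,81,20],"yaw":0.134},{"delta_pos":[-222,81,20],"yaw":0.134},{"delta_pos":[-222,81,20],"yaw":0.134},{"delta_pos":[-222,81,20],"yaw":0.134}]' 65; python3 plan.py 454.8 -16.5 14 -4.7
python3 - <<'E'
from wb import *
s=cam('wrist'); save(s['image'],'w38.png'); print(proj(s,[.4548,-.0165,.027]))
E
```

```text
time: 79.35
tool_pos: [0.4561, -0.0168, 0.0807]
ee_rot: [-1.571, -0.004, -0.082]
wrist_force: [0.3, -1.1, 0.9]
width: 0.0703
t 79.35 now [456.1 -16.8  80.7] yaw -4.7 j1,j6 [-9. -5.] tilt [ 0.004 -1.    -0.   ] F [ 0.3 -1.1  0.9] w 70.3
delta [-1.5 66.7  0.2] turn 0.0001 dist 67 rows>= 1.3 target j6 3
[318.59468305 214.16663683]
```

View pics/w38.png

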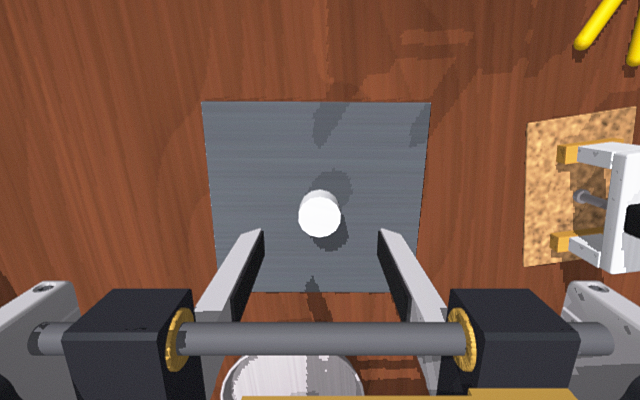

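```bash
python3 -m handwheel '[{"delta_pos":[-0.5,30,0],"yaw":0},{"delta_pos":[-0.5,56,0],"yaw":0},{"delta_pos":[-0.5,65,0],"yaw":0},{"delta_pos":[-0.5,66,0],"yaw":0},{"delta_pos":[-0.5,66,0],"yaw":0}]' 65; python3 -m handwheel '[{"delta_pos":[0,0,0],"yaw":0},{"delta_pos":[0,0,0],"yaw":0},{"delta_pos":[0,0,0],"yaw":0},{"delta_pos":[0,0,0],"yaw":0},{"delta_pos":[0,0,0],"yaw":0},{"delta_pos":[0,0,0],"yaw":0},{"delta_pos":[0,-20,0],"yaw":0},{"delta_pos":[0,-60,0],"yaw":0},{"delta_pos":[0,-95,0],"yaw":0},{"delta_pos":[0,-100,0],"yaw":0},{"delta_pos":[0,-100,0],"yaw":0}]' 255; python3 plan.py 413 -187 115 -4.7
```

```text
time: 79.9
tool_pos: [0.4542, -0.0166, 0.0141]
ee_rot: [-1.571, -0.002, -0.082]
wrist_force: [-1.1, 0.2, 0.4]
width: 0.0703
time: 81.0
tool_pos: [0.4532, -0.0164, 0.1134]
ee_rot: [-1.571, -0.001, -0.082]
wrist_force: [-0.5, 0.2, -2.9]
width: 0.0328
t 81.0 now [453.2 -16.4 113.4] yaw -4.7 j1,j6 [-9. -5.] tilt [ 0.001 -1.    -0.   ] F [-0.5  0.2 -2.9] w 32.8
delta [ -26.1   -1.6 -173.3] turn 0.0001 dist 175 rows>= 3.5 target j6 -20
```

```bash
python3 -m handwheel '[{"delta_pos":[-2,0,-12],"yaw":0},{"delta_pos":[-6,0,-40],"yaw":0},{"delta_pos":[-12,0,-78],"yaw":0},{"delta_pos":[-18,0,-116],"yaw":0},{"delta_pos":[-23,0,-150],"yaw":0},{"delta_pos":[-26,0,-169],"yaw":0},{"delta_pos":[-26,0,-173],"yaw":0},{"delta_pos":[-26,0,-173],"yaw":0},{"delta_pos":[-26,0,-173],"yaw":0}]' 255; python3 plan.py 413 -187 20 -4.7
python3 - <<'E'
from wb import *
s=cam('wrist'); save(s['image'],'w39.png')
s=cam('side'); save(cv2.resize(s['image'][140:260,280:460],None,fx=4,fy=4),'d39.png')
E
```

```text
time: 81.9
tool_pos: [0.4123, -0.1857, 0.1119]
ee_rot: [-1.569, 0.002, -0.081]
wrist_force: [-0.2, 0.4, -1.2]
width: 0.033
t 81.9 now [ 412.3 -185.7  111.9] yaw -4.7 j1,j6 [-31. -27.] tilt [-0.002 -1.     0.002] F [-0.2  0.4 -1.2] w 33.0
delta [ 1.  91.9 -1.4] turn 0.0006 dist 92 rows>= 1.8 target j6 -20
```

View pics/w39.png

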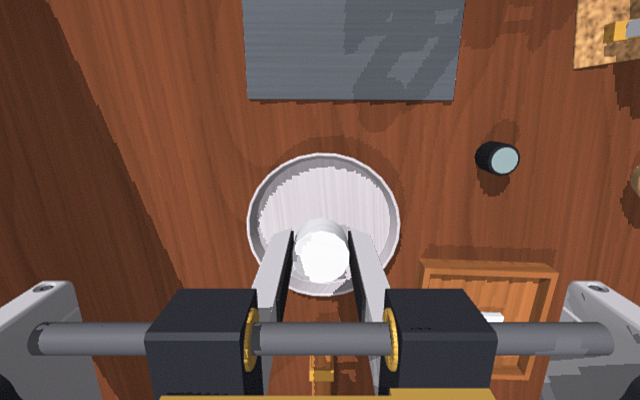

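View pics/d39.png

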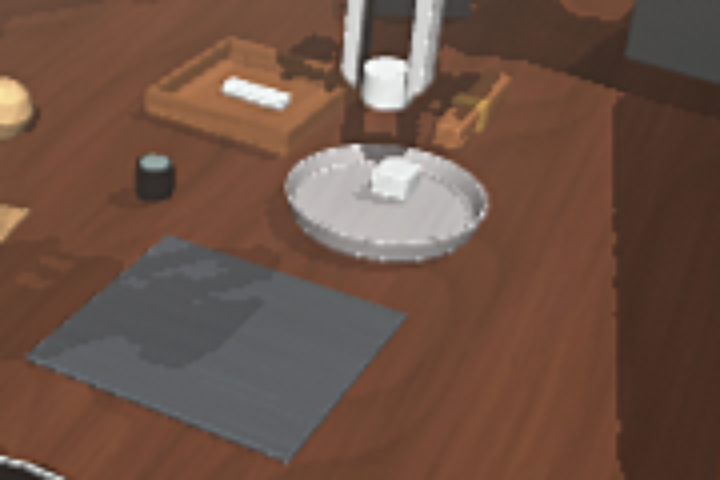

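```bash
python3 -m handwheel '[{"delta_pos":[0.5,25,-1],"yaw":0},{"delta_pos":[0.5,60,-1],"yaw":0},{"delta_pos":[0.5,80,-1],"yaw":0},{"delta_pos":[0.5,88,-1],"yaw":0},{"delta_pos":[0.5,92,-1],"yaw":0},{"delta_pos":[0.5,94,-1],"yaw":0},{"delta_pos":[0.5,94,-1],"yaw":0},{"delta_pos":[0.5,94,-1],"yaw":0}]' 255; python3 plan.py 413 -187 14 -4.7; python3 -m handwheel '[{"delta_pos":[0,0.8,0],"yaw":0},{"delta_pos":[0,1,0],"yaw":0},{"delta_pos":[0,1,0],"yaw":0}]' 255
```

```text
time: 82.8
tool_pos: [0.4141, -0.1881, 0.0202]
ee_rot: [-1.572, -0.002, -0.082]
wrist_force: [-0.6, 0.2, -1.7]
width: 0.0335
t 82.8 now [ 414.1 -188.1   20.2] yaw -4.7 j1,j6 [-32. -27.] tilt [ 0.002 -1.    -0.001] F [-0.6  0.2 -1.7] w 33.5
delta [-1.2  6.2  1.1] turn 0.0001 dist 6 rows>= 0.1 target j6 -20
time: 83.1
tool_pos: [0.4133, -0.1878, 0.0182]
ee_rot: [-1.571, -0.0, -0.082]
wrist_force: [0.4, -0.3, -1.7]
width: 0.0333
```

```bash
python3 -m handwheel '[{"delta_pos":[0,1.2,0],"yaw":0},{"delta_pos":[0,2,0],"yaw":0},{"delta_pos":[0,2,0],"yaw":0}]' 255; python3 -m handwheel '[{"delta_pos":[0,0.8,0],"yaw":0},{"delta_pos":[0,1,0],"yaw":0},{"delta_pos":[0,1,0],"yaw":0}]' 255; python3 -m handwheel '[{"delta_pos":[0,0.8,0],"yaw":0},{"delta_pos":[0,0.8,0],"yaw":0},{"delta_pos":[0,0.8,0],"yaw":0}]' 255
```

```text
time: 83.4
tool_pos: [0.413, -0.1876, 0.0158]
ee_rot: [-1.571, 0.0, -0.082]
wrist_force: [0.6, 0.4, -1.7]
width: 0.0329
time: 83.7
tool_pos: [0.4132, -0.1877, 0.015]
ee_rot: [-1.571, 0.0, -0.082]
wrist_force: [-0.5, 0.1, -1.4]
width: 0.0332
time: 84.0
tool_pos: [0.4134, -0.1878, 0.0144]
ee_rot: [-1.571, -0.0, -0.082]
wrist_force: [-0.0, 0.0, 0.2]
width: 0.0332
```

```bash
python3 -m handwheel '[{"delta_pos":[0,0.3,0],"yaw":0},{"delta_pos":[0,0.3,0],"yaw":0}]' 255; python3 -m handwheel '[{"delta_pos":[0,0,0],"yaw":0},{"delta_pos":[0,0,0],"yaw":0},{"delta_pos":[0,0,0],"yaw":0},{"delta_pos":[0,0,0],"yaw":0},{"delta_pos":[0,-30,0],"yaw":0},{"delta_pos":[0,-75,0],"yaw":0},{"delta_pos":[0,-120,0],"yaw":0},{"delta_pos":[0,-165,0],"yaw":0},{"delta_pos":[0,-210,0],"yaw":0},{"delta_pos":[0,-230,0],"yaw":0},{"delta_pos":[0,-230,0],"yaw":0}]' 115
python3 - <<'E'
from wb import *
s=cam('wrist'); save(s['image'],'w40.png')
s=cam('scene'); save(s['image'],'s40.png'); save(cv2.resize(s['image'][165:300,170:370],None,fx=4,fy=4),'c40.png')
s=cam('side'); save(cv2.resize(s['image'][100:260,200:440],None,fx=3,fy=3),'d40.png')
E
```

```text
time: 84.2
tool_pos: [0.4133, -0.1878, 0.0144]
ee_rot: [-1.571, -0.0, -0.082]
wrist_force: [-1.1, 0.5, 3.1]
width: 0.0334
time: 85.3
tool_pos: [0.4149, -0.1887, 0.2481]
ee_rot: [-1.575, -0.008, -0.082]
wrist_force: [0.2, -0.1, 0.3]
width: 0.0521
```

View pics/w40.png

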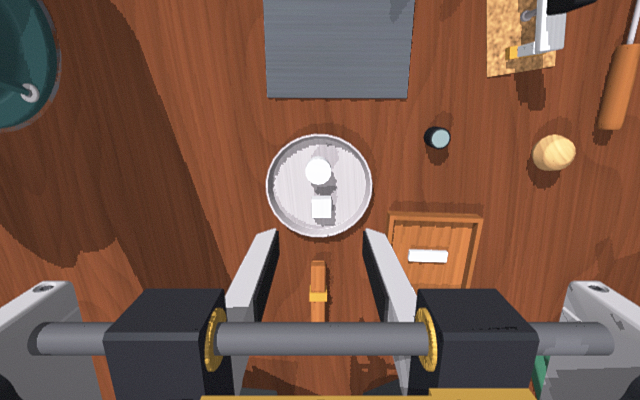

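View pics/s40.png

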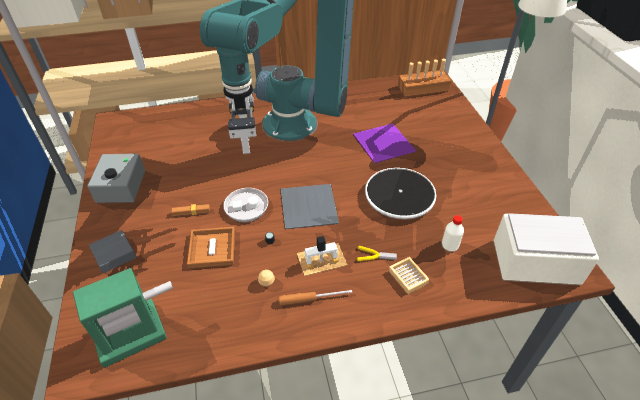

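View pics/c40.png

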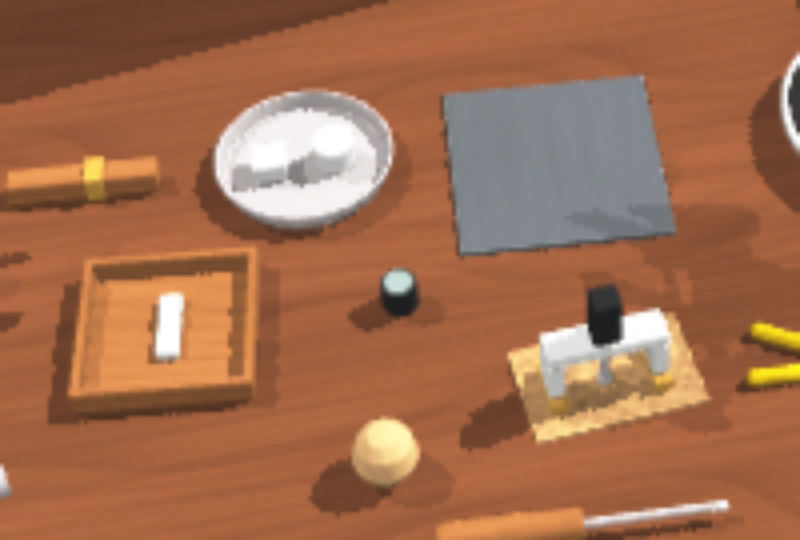

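View pics/d40.png

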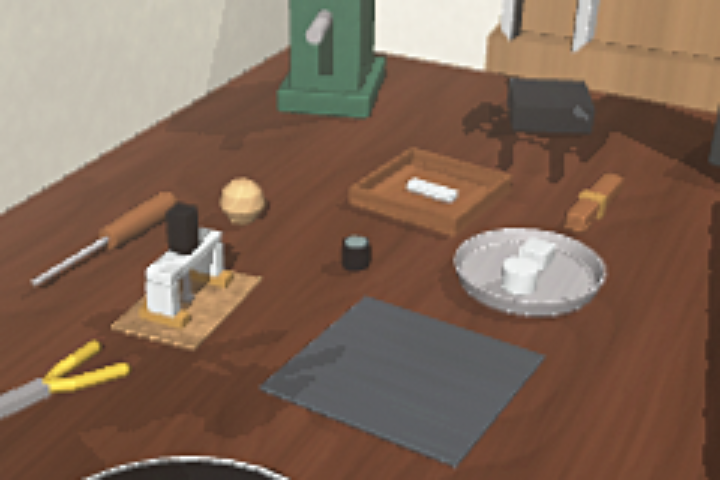

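Everything is in place: strip in the tray, block and slug flat in the dish, gauge upright on the pad, plate and platter empty, bystanders unmoved. Handing in.

```bash
python3 -m handwheel '[{"delta_pos":[0,0,0],"yaw":0},{"delta_pos":[0,0,0],"yaw":0},{"delta_pos":[0,0,0],"yaw":0}]'; python3 -c "
from bench import robot
print(robot.close_job())"
```

```text
time: 85.75
tool_pos: [0.4128, -0.1874, 0.2426]
ee_rot: [-1.57, 0.002, -0.082]
wrist_force: [-1.4, -0.2, -0.3]
width: 0.0515
the job is handed in; nothing more can be done
None
```

The job is done and handed in at 85.75 s; no verdict was reported. Three blanks were present: strip, block and slug (no bar).

- **Gauging:** I took them in order strip, block, slug. Each lay near the middle of the plate with the gauge lowered astride it until both soles took the load. I then let go for over 1 s before lifting it.
- **Sorting:** The strip is in the wooden tray; the block and slug are in the steel dish.
- **Gauge:** It stands back on its cork pad.
- **Slug knocked aside:** It was found shifted to the platter rim during the run, so I measured its position again before picking it up. At the grasp, the wrist view put it about 4 mm off that measurement. I shifted 1.5 mm and it gripped cleanly.

**Last checks:** The final pictures from all three cameras show all three blanks flat in their places and the gauge upright on the pad. The plate and platter are empty, and the other things look where they were. No contact force I read was above about 7 N.

**Not confirmed:** The state gives no foot reading, so the gauge values themselves were never read. I sorted by the given heights (8, 18 and 23 mm), with each blank identified by its shape and measured size. That the gauge stood level and steady rests on the contact forces and the pictures.

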